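Take a sample out of the lever arch stock file

TASK

Lift the file's lever until its arches have sprung wide open, take the sample plate (the top one, with the knob) off the posts and lay it flat in the shallow undivided tray, then press the lever down until it snaps fully home and the arches are shut again. Leave the grey backing sheet on the posts, do not knock the jar rack, and leave the other things on the bench where they are.

Things in the scene. Friction and masses are not known exactly. Their poses are not given: they have to be found in the camera images.
- file: Stock file, fixed: black board 250 (x) x 200 (y) x 4 mm. Origin on the bench midway between its two posts' feet; +x points away from the robot at yaw 0. Posts: 6 mm steel at x 0, y +-55, tops at z 54. Card pad under the plates: x -95 to 20, top at z 10. Side guards flank the lever's solid part: inner faces y +-28.5, x 25 to 95, top z 40.
- lever (a joint): Lever angle, rad: 0 = down, shut; 1.25 = upright, fully open. It acts over-centre, like a spring: at 0 it is held down (about 6 N up at the crossbar starts it); beyond 0.28 it springs up by itself to 1.25. Pressing it down takes 3 to 9 N at the crossbar (hardest near 0.8) until below 0.28, where it snaps down to 0 by itself.
- lever_bar (a point): Middle of the lever's crossbar: steel, 8 mm thick, 48 mm long, along the file's y, the end of a wire loop. Opening inside the loop: 40 mm along the lever, 42 mm wide; nearer the hinge the lever is solid strap. Bar 105 mm from lever_hinge; shut: x 137, z 48 in the file's frame (lever slopes up 0.227 rad), only the 4 mm board or bench below. Lifting swings it up and back to -x.
- arch_tip (a point): Free end of the arch on the file's +y side; shut, it sits on the post's top. Two arches of 6 mm steel wire hinge at x 45, y +-55, z 14 mm (file's frame), highest at z 61 when shut, and hold the plates on the posts. They swing up and away to +x as the lever is lifted, 0.9 rad per rad of lever.
- lever_hinge (a point): Axis of the lever (parallel to the file's y), at x = 35, y = 0, z = 24 mm in the file's frame.
- sample_plate: Loose plywood plate 90 (x) x 140 (y) x 4 mm, 100 to 200 g, with two 10 mm holes at x 31, y +-55 mm on the file's posts; it lies on the backing sheet, underside 14 mm above the bench. A round steel knob stands at its centre. Origin: centre of its underside.
- knob (a point): Grip point in the steel knob's head, on its axis, 30 mm above the plate's underside. The head is 28 mm across and spans 22 to 36 mm above the underside; below it a neck 14 to 16 mm across stands on the plate. Knob top 39 mm above the underside.
- backing_sheet: Loose grey plate 100 (x) x 140 (y) x 4 mm, 120 g, no knob, also on the posts, lying on the pad beneath the sample plate. Holes at x = 36, y = +-55 mm. Origin: centre of its underside. It stays.
- rack: Fixed wooden jar rack over the file's far end. Origin on the bench below the middle of its front edge, +x as the file's. Board x 0 to 100, y +-230, underside z 150, 18 mm thick. Its front edge is about over the down crossbar, so a vertical tool does not fit there: lean it, fingers forward and down, 35 to 48 degrees. Jars hang below at y +-90, +-170 (62 wide, x 21 on, bottoms z 79).
- tray: Fixed shallow open grey tray, no dividers, 150 (x) x 190 (y) x 28 mm high, walls 4 mm. It stands on the left or on the right of the file. Origin: centre of its underside.
- tray_in (a point): Centre of the tray's inner floor, 4 mm above the bench; inside it is 142 (x) x 182 (y) mm. Its x and y are the tray's.
- organiser: Fixed divided grey organiser, 150 x 190 x 45 mm, six compartments, on the other side of the file from the tray. Origin: centre of its underside. Not used.
- jar_a: Bystander: glass jar with black lid, 66 mm wide, 85 mm tall. Origin: centre of its underside.
- jar_b: Bystander: glass jar like jar_a. Origin: centre of its underside.
- screwdriver: Bystander: screwdriver lying along its x. Origin at its underside.
- wrench: Bystander: steel wrench lying along its x. Origin at its underside.
- tape_roll: Bystander: cardboard roll, 70 mm across, 25 mm tall. Origin: centre of its underside.
- spray_can: Bystander: can 60 mm across, 150 mm tall. Origin: centre of its underside.
- carton: Bystander: cardboard carton 90 x 60 x 40 mm. Origin: centre of its underside.
Mind the look-alikes: they are no part of the job. There is more than one size of the sample_plate; the job needs the largest. Leave any turquoise look-alike of the tray alone.

How it is judged:
By the outcome, as a careful person would: the job done as asked, in the order asked, and still so for the second after the job is handed in, with the robot touching nothing.
It also fails if it takes over 72 s, if anything falls off the work surface, if the arm or the gripper's body presses on something with over 40 N, if the wrist force passes 120 N, or if a joint passes its speed limit or range.

ROBOT

A 6-joint arm with a two-finger parallel gripper is mounted at the origin on the work surface. World frame = base frame: x ahead of the robot, y to its left, z up, the work surface at z = 0. Lengths are in m, angles in rad, forces in N, time in s.
With the tool pointing down it reaches from about 0.4 to 0.825 m from the base axis. Payload 7 kg.
Tool frame: the origin (TCP) lies midway between the tips of the shut fingers; the grasp point (between the pads) lies 19 mm behind it; z points along the fingers, y is the line along which they close (so a half turn about z gives the same grasp; the last joint's range is limited). The gripper opens to 88 mm and grips with 3 to 60 N. Pads are 19 mm wide; open, the fingers measure 130 mm over their backs; the gripper's body (78 mm by 193 mm) begins 47 mm behind the grasp point.
Start: joints at [-0.982, 0.359, 0.012, 0, -1.224, -0.288], TCP at [0.2, -0.645, 0.227] pointing down, gripper open.
Joint ranges: [-3.07, 3.07], [-1.43, 2.12], [-1.02, 1.25], [-3.03, 1.67], [-3.05, -0], [-3.03, 3.03]. Speed limits (rad/s): [2.39, 2.39, 3.01, 3.14, 3.14, 3.14].

INTERFACE

Orientations are given as [roll, pitch, yaw] about the fixed x, y, z axes, in that order (R = Rz(yaw) Ry(pitch) Rx(roll)).
In Python, from station import telemetry, eyes, ticket, recognise, trace gives the robot as it stands. The module is installed in compiled form; this text tells all that it offers.
- The arm moves only by the tool servo_tool, never from a script. Its argument "series" is a list that holds one entry, the list of rows, each a list of 4 numbers: the shift along the tool's x, y, z in mm, then the turn about the tool's z in rad. In form: [[[x, y, z, roll], ...]]. A call has exactly 10 rows; each row shifts and turns the commanded pose from where the row before left it, along the tool's axes as they then stand; what a row does not reach is not made up. A row lasts 1/12 s, in which the tool goes at most 41.7 mm and 7.16 degrees, less where a joint would pass 70% of its speed; a pose out of reach is approached as far as the arm can. A call is refused whole if a number of a shift passes 41.7 or a number of a turn 0.125, either way. A call with a gripper value outside its range is refused whole. "claw" is the gripper's target within -1 to 1 (shut at 1, half-way at 0, fully open at -1), set as the call begins (left out, the last holds). The fingers move at their own pace and stop on an object; "grip_force" is the grip in N (left out, the last holds). Time passes only in rows, so rows that do not move let the fingers close, or fill a call up. It gives the time, the measured TCP pose, the force, the opening and the grip force at its end, in the units of the state.
- telemetry.get_state(): the state, without advancing time (a new reading comes with each control period).
- eyes.grab_frame(name): name is "scene" or "top"; returns the picture (420x560x3 uint8, red, green, blue); there is no depth.
- eyes.calibration(name): a dict with "mtx" (3x3 intrinsics, pixels), "rvec" (rotation vector, rad) and "tvec" (3), from world to camera coordinates, as OpenCV has them. Camera axes: x right, y down, z forward; pixel columns grow to the right and rows downward; lengths in m; the calibration is good to about 2 mm. A picture is of the moment at which its call begins. calibration takes no time and is no camera call.
- ticket.job_done(): hands the job in; it is judged then, once.
Trained networks look in the newest picture that a camera, given by its name, has taken for a name from the list of things; names that differ only in an ending like _2 or _b are one class to them, and where a whole thing is asked for, a point or a joint stands for the part that bears it (a point fixed in the world has none). Each returns a list of dicts, best first, with "conf" (0 to 1); they miss things now and then, are a little off and sometimes report something else, mostly with a low value. They report only what shows in the picture. A call takes as long as a camera call. They do not tell look-alikes from the thing itself.
- recognise(camera, name): "position" ([x, y, z] in m, in world coordinates, good to about 4 mm: the middle of the surface that is visible of it).
- trace(camera, name): "mask" (420x560 bool, what is visible of it).
The state is a dict: "t": time; "q": joint angles; "qd": joint speeds; "joint_efforts": joint torques, N m; "eef_pos": TCP position; "ee_rot": TCP orientation; "force": force on the tool from outside, world axes, zero at the start; "moment": the same for the moment, N m; "width": finger opening in m; "gripper_force": force on a finger pad.
Only numpy, scipy, OpenCV 4.12 (cv2) and the standard library are available. Lean on these libraries where they do the work, as an engineer would, in place of code of your own. Each camera call takes 0.05 s, during which the arm holds its last target. There are 200 camera calls.

## Working session

There is one attempt and no reset: what is moved stays moved. The work goes in short steps, Python scripts to look and compute and a tool call to move; the robot and the scene stay as the last step left them, time stands still between calls to the robot, and variables do not carry over. Pictures are saved under pics/ and viewed, at most 10 in all, crops included, and the job is handed in when it is done.

Besides the shell and the picture viewer there is one more tool, called by a JSON object that holds its "op" and its "data", one argument or row to a line. servo_tool: Moves the arm, as the interface text tells. Its arguments: {"type":"object","properties":{"series":{"type":"array"},"claw":{"type":"number"},"grip_force":{"type":"number"}},"required":["series"]}

```bash
mkdir -p pics; python3 - <<'E'
from station import telemetry, eyes, recognise
import cv2, numpy as np
s=telemetry.get_state(); print({k:np.round(v,3).tolist() for k,v in s.items()})
for c in("scene","top"):
    im=eyes.grab_frame(c); cv2.imwrite(f"pics/{c}0.png",im[:,:,::-1])
    k=eyes.calibration(c); print(c,[np.round(k[a],4).tolist() for a in("mtx","rvec","tvec")])
    for n in("file","lever_bar","arch_tip","lever_hinge","sample_plate","knob","backing_sheet","rack","tray","tray_in","organiser"):
        print(n,[(np.round(d["position"],3).tolist(),round(d["conf"],2)) for d in recognise(c,n)][:4])
E
```

```text
{'t': 0.0, 'q': [-0.982, 0.359, 0.011, -0.0, -1.224, -0.288], 'qd': [0.0, 0.003, -0.001, -0.002, -0.001, 0.002], 'joint_efforts': [0.001, -58.272, 29.305, 6.997, 0.007, -0.0], 'eef_pos': [0.2, -0.644, 0.226], 'ee_rot': [3.14, -0.0, -2.841], 'force': [0.708, 0.016, 0.532], 'moment': [0.019, 0.018, 0.012], 'gripper_force': 0.0, 'width': 0.088}
scene [[[534.6874, 0.0, 271.9184], [0.0, 534.6874, 207.5452], [0.0, 0.0, 1.0]], [1.8256, 2.0252, -0.5388], [0.0486, -0.3397, 1.7418]]
file [([0.546, -0.03, 0.012], 0.59)]
lever_bar [([0.576, -0.037, 0.034], 0.87)]
arch_tip [([0.547, -0.01, 0.043], 0.62)]
lever_hinge [([0.544, -0.031, 0.009], 0.71), ([0.717, 0.396, 0.134], 0.58)]
sample_plate [([0.475, -0.018, 0.019], 0.64), ([0.262, -0.222, 0.006], 0.57)]
knob [([0.598, 0.237, -0.0], 0.89), ([0.257, -0.218, 0.009], 0.67), ([0.478, -0.017, 0.02], 0.58), ([0.547, -0.029, 0.008], 0.26)]
backing_sheet [([0.46, -0.296, 0.012], 0.72), ([0.43, -0.013, 0.016], 0.57)]
rack [([0.713, -0.019, 0.167], 0.94), ([0.431, -0.012, 0.017], 0.35)]
tray [([0.171, 0.338, 0.002], 0.98), ([0.429, 0.315, 0.009], 0.84)]
t
[... 248 characters left out ...]
0.0055, 0.4384, 1.7094]]
file [([0.565, -0.036, 0.014], 0.68), ([0.582, -0.038, 0.036], 0.25)]
lever_bar [([0.582, -0.037, 0.036], 0.86), ([0.613, 0.384, 0.023], 0.15)]
arch_tip []
lever_hinge [([0.568, -0.033, 0.009], 0.59)]
sample_plate [([0.473, -0.021, 0.018], 0.9), ([0.272, -0.222, 0.005], 0.88), ([0.587, 0.23, 0.003], 0.62), ([0.614, 0.383, 0.023], 0.48)]
knob [([0.592, 0.232, -0.001], 0.91), ([0.476, -0.022, 0.018], 0.89), ([0.274, -0.224, 0.003], 0.51)]
backing_sheet []
rack [([0.697, -0.032, 0.164], 0.73)]
tray [([0.427, 0.311, 0.0], 0.84), ([0.172, 0.339, 0.006], 0.74)]
tray_in [([0.174, 0.342, 0.004], 0.68), ([0.431, 0.314, 0.005], 0.67)]
organiser [([0.454, -0.296, 0.004], 0.57)]
```

View pics/scene0.png

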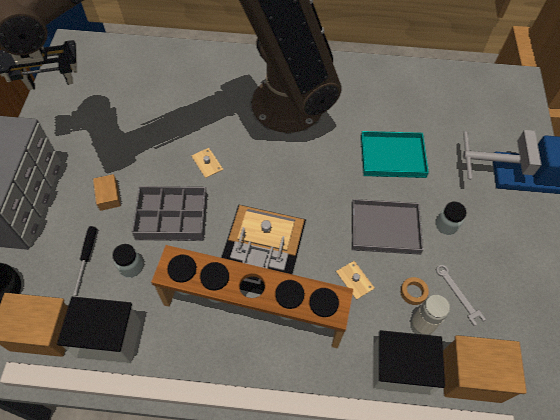

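View pics/top0.png

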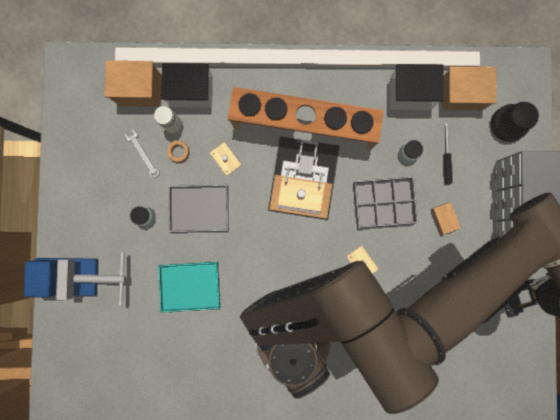

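The scene has three knobbed plates: the large one on the posts (scene 266,226; top 301,194) and two small look-alikes (207,160 and 355,278 in scene). The plate on the file is the largest, so it is the one to move. The plain grey tray is at scene (386,226) / top (199,208). The turquoise tray (394,153) and the divided organiser (170,212) are not used. I'll confirm with an enlarged crop.

```bash
python3 - <<'E'
import cv2, numpy as np
a=cv2.imread("pics/top0.png")[120:225,255:350]; b=cv2.imread("pics/scene0.png")[195:300,215:315]
f=lambda i:cv2.resize(i,None,fx=4.0,fy=4.0,interpolation=cv2.INTER_CUBIC)
o=np.hstack([f(a),f(b)]); o=np.clip(o.astype(float)*1.3,0,255).astype(np.uint8); print(o.shape); cv2.imwrite("pics/crop0.png",o)
E
```

```text
(420, 780, 3)
```

View pics/crop0.png

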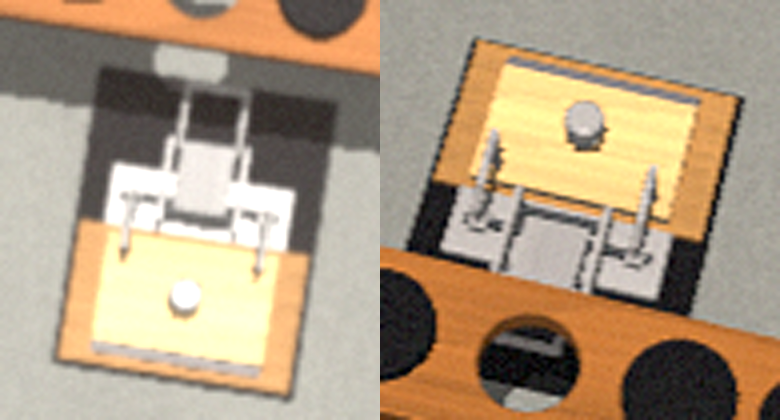

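The crop confirms the large plate with its knob on the posts, under the two arches. Its top-view knob is at crop (184,295), with the pad corners clear. I'll now fit the file pose from the corners, and the tray and rack poses from masks.

```bash
cat > h.py <<'E'
import numpy as np, cv2
from station import eyes, trace, recognise, telemetry
from scipy.optimize import least_squares, minimize
K={c:eyes.calibration(c) for c in("scene","top")}
def proj(c,P): 
    k=K[c]; return cv2.projectPoints(np.float64(P).reshape(-1,3),np.float64(k["rvec"]),np.float64(k["tvec"]),np.float64(k["mtx"]),None)[0][:,0]
def place(p,P):
    x,y,a=p[:3]; P=np.float64(P); c,s=np.cos(a),np.sin(a)
    return np.c_[x+c*P[:,0]-s*P[:,1],y+s*P[:,0]+c*P[:,1],P[:,2]]
def box(x0,x1,y0,y1,z0,z1): return np.array([[x,y,z] for x in(x0,x1) for y in(y0,y1) for z in(z0,z1)])
def fitmask(ms,B,p0):
    def f(p):
        L=0
        for c,m in ms.items():
            q=cv2.convexHull(np.int32(np.round(proj(c,place(p,B))*16)))
            h=np.zeros(m.shape,np.uint8); cv2.fillConvexPoly(h,q,1,shift=4); h=h>0
            L+=1-(h&m).sum()/(h|m).sum()
        return L
    r=minimize(f,p0,method="Nelder-Mead",options=dict(initial_simplex=np.array([p0]+[np.add(p0,d) for d in((.02,0,0),(0,.02,0),(0,0,.1))])))
    return r.x,r.fun
E
python3 - <<'E'
from h import *
t=lambda u,v:(255+u/4,120+v/4)
s=lambda u,v:(215+(u-380)/4,195+v/4)
obs={"top":[((-95,100,10),t(55,361)),((-95,-100,10),t(291,395)),((20,100,10),t(78,222)),((20,-100,10),t(312,252)),((-31,0,53),t(184,293))],
"scene":[((-95,-100,10),s(474,38)),((-95,100,10),s(743,97)),((20,-100,10),s(434,180)),((20,100,10),s(703,240)),((-31,0,53),s(585,110))]}
def res(p,cs=("top","scene")): return np.concatenate([(proj(c,place(p,np.array([o[0] for o in obs[c]])/1e3))-np.array([o[1] for o in obs[c]])).ravel() for c in cs])
for cs in(("top",),("scene",),("top","scene")):
    r=least_squares(res,[.5,-.03,0],args=(cs,)); print(cs,r.x.round(4),r.fun.round(1))
p=r.x
print("bar top px",(proj("top",place(p,[[.137,.024,.052],[.137,-.024,.052]]))-[255,120])*4)
print("knob",place(p,[[-.031,0,.044]]),"bar",place(p,[[.137,0,.048]]))
T={};R={}
for c in("top","scene"):
    eyes.grab_frame(c)
    for n,D in(("tray",T),("rack",R)):
        for d in trace(c,n):
            m=d["mask"].astype(bool); ys,xs=np.nonzero(m); print(c,n,round(d["conf"],2),xs.mean().round(),ys.mean().round(),m.sum())
            g={"top":(199,208),"scene":(386,226)}[c] if n=="tray" else (xs.mean(),ys.mean())
            if np.hypot(xs.mean()-g[0],ys.mean()-g[1])<12 and c not in D: D[c]=m
B=box(-.075,.075,-.095,.095,0,.028)
for cs in(list(T),)+tuple([c] for c in T): print("tray",cs,fitmask({c:T[c] for c in cs},B,[.43,.315,p[2]]))
B=box(0,.1,-.23,.23,.15,.168)
for cs in(list(R),)+tuple([c] for c in R): print("rack",cs,fitmask({c:R[c] for c in cs},B,[.66,-.03,p[2]]))
E
```

```text
('top',) [ 0.5071 -0.0248 -0.1275] [-0.6 -0.4  1.  -0.4 -1.3 -0.3  0.5  0.7  0.3  0.4]
('scene',) [ 0.5107 -0.0205 -0.1406] [-0.5 -0.2  0.4 -0.  -1.7 -1.   1.7  0.   0.1  1.1]
('top', 'scene') [ 0.509  -0.0224 -0.1347] [-1.5 -1.3  0.  -0.8 -2.  -1.1 -0.2  0.3 -0.5 -0.2 -1.3 -0.6 -0.3 -0.8
 -2.3 -1.5  1.1 -0.8 -0.5  0.4]
bar top px [[183.10789829  82.07200328]
 [242.19520761  90.74588959]]
knob [[ 0.47824336 -0.01819581  0.044     ]] bar [[ 0.64472188 -0.04075466  0.048     ]]
top tray 0.97 189.0 287.0 2897
top tray 0.74 199.0 208.0 2791
top tray 0.46 143.0 216.0 441
top rack 0.55 306.0 116.0 5143
scene tray 0.73 253.0 289.0 8422
scene tray 0.71 393.0 154.0 3021
scene tray 0.58 386.0 226.0 3619
scene rack 0.77 252.0 289.0 8506
tray ['top', 'scene'] (array([0.42838681, 0.31384837, 0.02027688]), np.float64(0.061664827017874235))
tray ['top'] (array([0.42746844, 0.31281255, 0.01343234]), np.float64(0.01830341429074267))
tray ['scene'] (array([0.42877879, 0.31464027, 0.03285927]), np.float64(0.028993288590604016))
rack ['top', 'scene'] (array([ 0.6574935 , -0.02109752, -0.14117067]), np.float64(0.22661984165117888))
rack ['top'] (array([ 0.65583313, -0.0211789 , -0.14299569]), np.float64(0.09444544961100054))
rack ['scene'] (array([ 0.65930021, -0.02140325, -0.14177592]), np.float64(0.11224154906465378))
```

The corner residuals are within about 2 px, the file is at (0.509, -0.0225) with yaw -0.135, and the tray is at (0.428, 0.314) with yaw about 0.015. Both fit the given sizes and reach. The large plate on the posts is confirmed as the target, so I'll move over the file.

{"op": "servo_tool", "data": {
  "series": [
    [[0,0,-41,0.109],[0,0,-41,0.109],[0,0,-41,0.109],[0,0,-41,0.109],[-21,34,0,0],[-21,34,0,0],[-21,34,0,0],[-21,34,0,0],[-21,34,0,0],[-21,34,0,0]]
  ],
  "claw": -1
}}

```text
t: 2.33
eef_pos: [0.3531, -0.4579, 0.3908]
ee_rot: [-3.141, 0.001, 3.006]
force: [0.4, -0.4, 0.6]
width: 0.0878
gripper_force: 0.0
```

{"op": "servo_tool", "data": {
  "series": [
    [[-21,34,0,0],[-21,34,0,0],[-21,34,0,0],[-21,34,0,0],[-21,34,0,0],[-21,34,0,0],[-21,34,0,0],[-21,34,0,0],[-21,34,0,0],[-21,34,0,0]]
  ]
}}

```text
t: 3.17
eef_pos: [0.6071, -0.1491, 0.391]
ee_rot: [3.142, 0.001, 3.007]
force: [0.7, -1.0, -0.1]
width: 0.0876
gripper_force: 0.0
```

{"op": "servo_tool", "data": {
  "series": [
    [[-35,22,0,0],[-35,22,0,0],[-35,22,0,0],[-35,0,0,0],[-35,0,0,0],[-35,0,0,0],[-35,0,0,0],[-35,0,0,0],[-35,0,0,0],[0,0,0,0]]
  ]
}}

```text
t: 4.0
eef_pos: [0.9059, -0.1248, 0.366]
ee_rot: [-3.137, -0.012, 3.007]
force: [3.0, 1.6, -4.9]
width: 0.0876
gripper_force: 0.0
```

```bash
python3 - <<'E'
from station import telemetry
import numpy as np
s=telemetry.get_state(); print({k:np.round(s[k],3).tolist() for k in("t","q","eef_pos","ee_rot")})
E
```

```text
{'t': 4.0, 'q': [0.075, 0.882, 1.241, 0.003, -1.942, -1.78], 'eef_pos': [0.906, -0.125, 0.366], 'ee_rot': [-3.137, -0.012, 3.007]}
```

{"op": "servo_tool", "data": {
  "series": [
    [[-29,0,-29,0],[-29,0,-29,0],[-29,0,-29,0],[-29,0,-29,0],[-29,0,-29,0],[-29,0,-29,0],[-29,0,-29,0],[-29,0,-29,0],[-29,0,-29,0],[0,0,0,0]]
  ]
}}

```text
t: 4.83
eef_pos: [0.9156, -0.1227, 0.5214]
ee_rot: [-3.11, 0.268, 3.01]
force: [-0.5, -0.3, 0.3]
width: 0.0878
gripper_force: 0.0
```

```bash
python3 - <<'E'
from station import telemetry
import numpy as np
s=telemetry.get_state(); print({k:np.round(s[k],3).tolist() for k in("t","q","eef_pos","ee_rot")})
E
```

```text
{'t': 4.833, 'q': [0.115, 0.741, 1.252, 0.098, -1.827, -1.784], 'eef_pos': [0.916, -0.123, 0.521], 'ee_rot': [-3.11, 0.268, 3.01]}
```

{"op": "servo_tool", "data": {
  "series": [
    [[-35,0,-20,0],[-35,0,-20,0],[-35,0,-20,0],[-35,0,-20,0],[-35,0,-20,0],[-35,0,-20,0],[-35,0,-20,0],[-35,0,-20,0],[-35,0,-20,0],[0,0,0,0]]
  ]
}}

```text
t: 5.67
eef_pos: [0.9485, -0.119, 0.6263]
ee_rot: [-3.077, 0.524, 3.024]
force: [-1.3, 0.2, 1.5]
width: 0.0877
gripper_force: 0.0
```

```bash
python3 - <<'E'
from station import telemetry
import numpy as np
s=telemetry.get_state(); print({k:np.round(s[k],3).tolist() for k in("t","q","eef_pos","ee_rot")})
E
```

```text
{'t': 5.667, 'q': [0.153, 0.675, 1.252, 0.198, -1.653, -1.793], 'eef_pos': [0.949, -0.119, 0.626], 'ee_rot': [-3.077, 0.524, 3.024]}
```

{"op": "servo_tool", "data": {
  "series": [
    [[-39,0,-10,0],[-39,0,-10,0],[-39,0,-10,0],[-39,0,-10,0],[-39,0,-10,0],[-39,0,-10,0],[-39,0,-10,0],[0,0,0,0],[0,0,0,0],[0,0,0,0]]
  ]
}}

```text
t: 6.5
eef_pos: [0.9918, -0.1175, 0.6914]
ee_rot: [-3.044, 0.722, 3.044]
force: [-0.0, -0.3, -0.7]
width: 0.0877
gripper_force: 0.0
```

```bash
python3 - <<'E'
from station import telemetry
import numpy as np
s=telemetry.get_state(); print({k:np.round(s[k],3).tolist() for k in("t","q","eef_pos","ee_rot")})
E
```

```text
{'t': 6.5, 'q': [0.173, 0.662, 1.25, 0.274, -1.479, -1.806], 'eef_pos': [0.992, -0.118, 0.691], 'ee_rot': [-3.044, 0.722, 3.044]}
```

The lean trick works: stretching past reach tilts the tool forward, now 0.72 rad (41°). Next I'll compute the moves in tool axes.

```bash
cat >> h.py <<'E'
from scipy.spatial.transform import Rotation as Ro
F=np.array([.509,-.0224,-.1347])
def fw(P): return place(F,np.atleast_2d(np.float64(P))/1e3)
def tofile(p):
    d=np.array(p)-[F[0],F[1],0]; return Ro.from_euler("z",-F[2]).apply(d)*1e3
def pose():
    s=telemetry.get_state(); return np.array(s["eef_pos"]),Ro.from_euler("xyz",s["ee_rot"])
def delta(a,b,R): return R.inv().apply((np.array(b)-a)*1e3).round(1)
E
python3 - <<'E'
from h import *
p,R=pose(); M=R.as_matrix(); print(M.round(3))
z=M[:,2]; yaw=np.arctan2(z[1],z[0]); print("heading of lean",yaw, "tilt",np.arccos(-z[2]))
# roll d so that y_t horizontal
d=np.arctan2(M[2,1],M[2,0]); print("roll",d); 
R2=R*Ro.from_euler("z",d); print(R2.as_matrix().round(3))
zf=Ro.from_euler("z",-F[2]).apply(z); print("z in file",zf)
gr=fw([137,0,48])[0]+.019*z; pre=gr-.1*z; A=fw([60,0,320])[0]
print("grasp TCP",gr,"pre",pre,"A",A)
print("A",delta(p,A,R2),"pre",delta(A,pre,R2),"gr",delta(pre,gr,R2))
E
```

```text
[[-0.747  0.161  0.645]
 [ 0.073  0.984 -0.161]
 [-0.661 -0.073 -0.747]]
heading of lean -0.24455707781522726 tilt 0.7277517484072983
roll -3.0313577801489906
[[ 0.724 -0.242  0.645]
 [-0.181 -0.97  -0.161]
 [ 0.665  0.    -0.747]]
z in file [ 0.66118268 -0.07292922 -0.74667181]
grasp TCP [ 0.6570216  -0.0438583   0.03381324] pre [ 0.59248164 -0.02775222  0.10848042] A [ 0.5684565  -0.03045758  0.32      ]
A [-569.4   18.   -10. ] pre [-123.8   -8.4  173. ] gr [  0.  -0. 100.]
```

```bash
python3 - <<'E'
from h import *
p,R=pose(); z=R.as_matrix()[:,2]
gr=fw([137,0,48])[0]+.019*z; pre=gr-.1*z; A=fw([60,0,320])[0]
print("A",delta(p,A,R),"pre",delta(A,pre,R),"gr",delta(pre,gr,R))
print("world z step",R.inv().apply([0,0,1]).round(3),"file x",R.inv().apply([np.cos(F[2]),np.sin(F[2]),0]).round(3),"file y",R.inv().apply([-np.sin(F[2]),np.cos(F[2]),0]).round(3))
E
```

```text
A [568.   44.7 -10. ] pre [122.1  22.  173. ] gr [ -0.   0. 100.]
world z step [-0.661 -0.073 -0.747] file x [-0.75   0.027  0.661] file y [-0.028  0.997 -0.073]
```

{"op": "servo_tool", "data": {
  "series": [
    [[38,3,-1,0],[38,3,-1,0],[38,3,-1,0],[38,3,-1,0],[38,3,-1,0],[38,3,-1,0],[38,3,-1,0],[38,3,-1,0],[38,3,-1,0],[38,3,-1,0]]
  ]
}}

```text
t: 7.33
eef_pos: [0.7478, -0.0659, 0.4817]
ee_rot: [-3.042, 0.723, 3.042]
force: [-0.4, 0.0, 0.9]
width: 0.0874
gripper_force: 0.0
```

{"op": "servo_tool", "data": {
  "series": [
    [[38,3,0,0],[38,3,0,0],[38,3,0,0],[38,3,0,0],[38,3,0,0],[0,0,0,0],[0,0,0,0],[0,0,0,0],[0,0,0,0],[0,0,0,0]]
  ]
}}

```text
t: 8.17
eef_pos: [0.612, -0.0367, 0.358]
ee_rot: [-3.043, 0.726, 3.041]
force: [-0.9, 0.5, 0.5]
width: 0.0874
gripper_force: 0.0
```

```bash
python3 - <<'E'
from h import *
p,R=pose(); z=R.as_matrix()[:,2]; print(telemetry.get_state()["t"],p.round(4),R.as_euler("xyz").round(3),tofile(p).round(1))
gr=fw([137,0,48])[0]+.019*z; pre=gr-.1*z
print("pre",delta(p,pre,R)); cv2.imwrite("pics/top1.png",eyes.grab_frame("top")[:,:,::-1])
for c in("top","scene"): 
    eyes.grab_frame(c); print(c,[(np.round(d["position"],3).tolist(),round(d["conf"],2)) for d in recognise(c,"lever_bar")][:2])
E
```

```text
8.1667 [ 0.612  -0.0367  0.358 ] [-3.043  0.726  3.041] [ 1.04e+02 -3.00e-01  3.58e+02]
pre [181.   24.2 171.6]
top [([0.467, -0.075, 0.017], 0.49), ([0.642, -0.045, 0.05], 0.48)]
scene [([0.478, -0.019, 0.02], 0.64), ([0.577, -0.036, 0.033], 0.62)]
```

{"op": "servo_tool", "data": {
  "series": [
    [[26,3,24,0],[26,3,24,0],[26,3,25,0],[26,3,25,0],[26,4,25,0],[26,4,25,0],[25,4,24,0],[0,0,0,0],[0,0,0,0],[0,0,0,0]]
  ]
}}

```text
t: 9.25
eef_pos: [0.587, -0.0431, 0.2033]
ee_rot: [-3.066, 0.565, 3.055]
force: [-0.0, 0.2, 0.2]
width: 0.0873
gripper_force: 0.0
```

```bash
python3 - <<'E'
from h import *
p,R=pose(); z=R.as_matrix()[:,2]; print(p.round(4),R.as_euler("xyz").round(3),tofile(p).round(1))
gr=fw([137,0,48])[0]+.019*z
print("gr",delta(p,gr,R)); a=eyes.grab_frame("scene"); b=eyes.grab_frame("top")
f=lambda i:cv2.resize(i,None,fx=2.6,fy=2.6,interpolation=cv2.INTER_CUBIC)
o=np.hstack([f(a[150:330,190:340]),f(b[90:270,240:390])]); cv2.imwrite("pics/c1.png",o[:,:,::-1]); print(o.shape)
E
```

```text
[ 0.587  -0.0431  0.2033] [-3.066  0.565  3.055] [ 80.1 -10.  203.3]
gr [ 34.8  19.5 179.9]
(468, 780, 3)
```

View pics/c1.png

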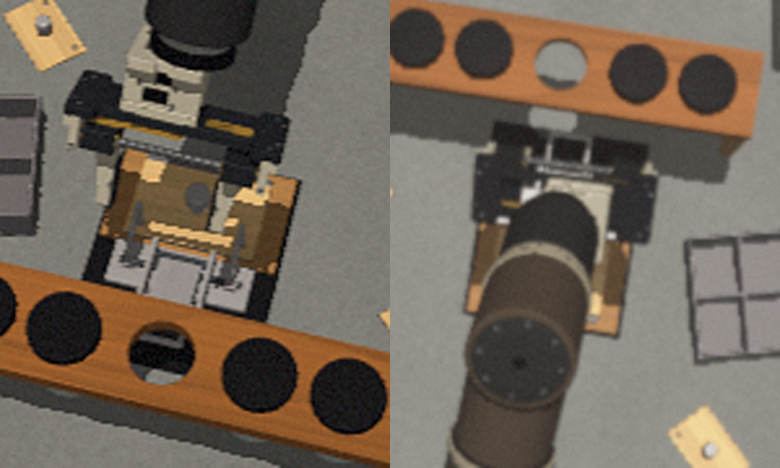

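The view shows the gripper leaning over the file in front of the rack. It is clear of everything, but the lean has dropped to 0.565, so some joint is at its limit. I'll check the joints.

```bash
python3 - <<'E'
from h import *
print(np.round(telemetry.get_state()["q"],3))
p,R=pose(); print(R.as_matrix().round(3))
E
```

```text
[ 0.163 -0.05  -1.016  1.251 -0.218 -3.03 ]
[[-0.841  0.127  0.526]
 [ 0.073  0.99  -0.121]
 [-0.536 -0.064 -0.842]]
```

```bash
cat > ik.py <<'E'
from h import *
S=[([-.982,.359,.012,0,-1.224,-.288],(.2,-.645,.227),(3.14,0,-2.841)),
([.075,.882,1.241,.003,-1.942,-1.78],(.906,-.125,.366),(-3.137,-.012,3.007)),
([.115,.741,1.252,.098,-1.827,-1.784],(.916,-.123,.521),(-3.11,.268,3.01)),
([.153,.675,1.252,.198,-1.653,-1.793],(.949,-.119,.626),(-3.077,.524,3.024)),
([.173,.662,1.25,.274,-1.479,-1.806],(.992,-.118,.691),(-3.044,.722,3.044)),
([.163,-.05,-1.016,1.251,-.218,-3.03],(.587,-.0431,.2033),(-3.066,.565,3.055))]
E=Ro.from_euler
def fk(q,g):
    d1,a1,L2,L3,e,L6,o,c6=g
    R1=E("z",q[0]); R2=R1*E("y",q[1]); R3=R2*E("y",-q[2])      # y-rotation + = forward/down
    p=R1.apply([a1,-o,d1])+R2.apply([0,0,L2])+R3.apply([L3,0,e])
    R5=R3*E("x",q[3])*E("y",-q[4])
    R6=R5*E("x",q[5]+c6); p=p+R6.apply([L6,0,0])
    return p,R6*Ro.from_matrix(np.array([[0,0,1],[0,1,0],[-1,0,0]]))  # tool z = x axis
LO=np.array([-3.07,-1.43,-1.02,-3.03,-3.05,-3.03]);HI=np.array([3.07,2.12,1.25,1.67,0,3.03])
def fitg():
    best=None
    for c in(0,np.pi/2,np.pi,-np.pi/2):
        def f(g):
            o=[]
            for q,p,r in S:
                P,R=fk(q,g); o+=list(P-p); o+=list(.3*(R.inv()*E("xyz",r)).as_rotvec())
            return np.array(o)
        r=least_squares(f,[.3,0,.4,.4,0,.25,.19,c]); 
        if best is None or r.cost<best.cost: best=r
    return best
def ik(g,p,R,q0):
    f=lambda q:np.r_[(fk(q,g)[0]-p)*10,2*(fk(q,g)[1].inv()*R).as_rotvec()]
    return least_squares(f,np.clip(q0,LO+.001,HI-.001),bounds=(LO,HI))
E
python3 - <<'E'
from ik import *
b=fitg(); print(b.x.round(4),b.cost,b.fun.reshape(-1,6).round(3))
np.save("g.npy",b.x)
E
```

```text
[ 0.4401  0.2505  0.3192  0.3748 -0.0664  0.2813  0.2525  1.5091] 0.3900793820507367 [[-0.025 -0.071  0.041 -0.     0.001 -0.751]
 [-0.022 -0.061  0.065  0.001  0.     0.144]
 [-0.     0.001  0.009  0.058  0.002  0.161]
 [ 0.001  0.066 -0.031  0.12   0.004  0.159]
 [-0.01   0.11  -0.057  0.165  0.005  0.141]
 [-0.029 -0.062 -0.027  0.125  0.004  0.145]]
```

```bash
sed -i 's/E("x",q\[3\])\*E("y",-q\[4\])/E("x",SG[0]*q[3])*E("y",-q[4])/; s/E("x",q\[5\]+c6)/E("x",SG[1]*q[5]+c6)/; s/^E=Ro.from_euler/E=Ro.from_euler; SG=[-1,-1]/' ik.py; python3 - <<'E'
import ik
from ik import *
for s in(1,-1):
    ik.SG[:]=[s,-1]; b=fitg(); print(s,b.x.round(4),b.cost); print(b.fun.reshape(-1,6).round(3))
    if b.cost<1e-3: np.save("g.npy",b.x)
E
```

```text
Traceback (most recent call last):
AttributeError: 'function' object has no attribute 'SG'
```

```bash
mv ik.py arm.py; python3 - <<'E'
import arm
from arm import *
for s in(1,-1):
    arm.SG[:]=[s,-1]; b=fitg(); print(s,b.x.round(4),b.cost); print(b.fun.reshape(-1,6).round(3))
    if b.cost<1e-3: np.save("g.npy",b.x)
E
```

```text
1 [ 0.4401  0.2505  0.3192  0.3748 -0.0664  0.2813  0.2525 -1.9768] 0.2811830004157749
[[-0.025 -0.071  0.041 -0.    -0.     0.122]
 [-0.022 -0.061  0.065  0.001  0.     0.122]
 [-0.     0.001  0.009  0.058 -0.     0.137]
 [ 0.001  0.066 -0.031  0.119 -0.002  0.13 ]
 [-0.01   0.11  -0.057  0.165 -0.005  0.104]
 [-0.029 -0.062 -0.027  0.046 -0.142 -0.614]]
-1 [ 0.3246  0.1277  0.4874  0.3959  0.0239  0.3911  0.1664 -1.5709] 0.012461656696391715
[[ 0.039 -0.012  0.051 -0.    -0.     0.   ]
 [-0.034  0.023  0.039 -0.     0.    -0.   ]
 [-0.01   0.023  0.001  0.     0.     0.   ]
 [ 0.01   0.021 -0.023 -0.     0.    -0.   ]
 [ 0.021  0.019 -0.035  0.     0.     0.   ]
 [-0.011 -0.112 -0.033 -0.     0.    -0.   ]]
```

```bash
python3 - <<'E'
s=open("arm.py").read()
a=s.index("def fk"); b=s.index("LO=")
s=s[:a]+'''def fk(q,g):
    R1=E("z",q[0]); R2=R1*E("y",q[1]); R3=R2*E("y",-q[2])
    R4=R3*E("x",-q[3]); R5=R4*E("y",-q[4]); R6=R5*E("x",-q[5]-np.pi/2)
    p=np.r_[g[10:12],0]+R1.apply([g[0],g[1],g[2]])+R2.apply([0,0,g[3]])+R3.apply([g[4],0,g[5]])+R5.apply([g[6],g[7],0])+R6.apply([0,g[8],g[9]])
    return p,R6*Ro.from_matrix(np.array([[0,0,1],[0,1,0],[-1,0,0]]))
'''+s[b:]
a=s.index("def fitg"); b=s.index("def ik")
s=s[:a]+'''def fitg():
    g0=np.array([0,-.15,.35,.4,.4,0,.25,0,0,0,0,0])
    f=lambda g:np.r_[np.concatenate([fk(q,g)[0]-p for q,p,r in S]),1e-3*(g-g0)]
    return least_squares(f,g0)
'''+s[b:]
open("arm.py","w").write(s)
E
python3 - <<'E'
from arm import *
b=fitg(); print(b.x.round(4)); print(b.fun[:18].reshape(-1,3).round(3)); np.save("g.npy",b.x)
E
```

```text
[-0.0034  0.0014  0.1948  0.6063  0.464   0.002   0.3796 -0.1925  0.002
 -0.0012  0.0016 -0.0027]
[[-0.    -0.    -0.   ]
 [ 0.    -0.     0.   ]
 [-0.     0.001  0.   ]
 [-0.    -0.     0.   ]
 [ 0.     0.    -0.   ]
 [ 0.    -0.     0.   ]]
```

The kinematic model now fits to within 1 mm. I'll check which leans are feasible at the bar and along the arc.

```bash
cat >> arm.py <<'E'
G=np.load("g.npy")
def orient(t,h=F[2],s=-1,r=0):  # lean t towards heading h; s=-1: x_t backward
    z=np.array([np.sin(t)*np.cos(h),np.sin(t)*np.sin(h),-np.cos(t)]); y=np.array([-np.sin(h),np.cos(h),0])*(-s)
    return Ro.from_matrix(np.c_[np.cross(y,z),y,z])*E("z",r)
def best(p,R,n=12,seed=0,q0=None):
    rg=np.random.default_rng(seed); o=None
    for k in range(n):
        r=ik(G,p,R,q0 if q0 is not None and k==0 else np.array([0,.2,-.5,0,-.5,0])+rg.normal(size=6)*[.4,.4,.4,1.2,.4,1.5])
        if o is None or r.cost<o.cost: o=r
        if o.cost<1e-8: break
    return o.x,o.cost
E
python3 - <<'E'
from arm import *
for s in(-1,1):
  for t in(.6,.7,.8):
    R=orient(t,s=s); z=R.as_matrix()[:,2]
    for nm,P in(("bar",[137,0,48]),("bar+60up",[137,0,108]),("back60",[77,0,108]),("top",[45,0,128])):
        q,c=best(fw(P)[0]+.019*z,R); print(s,t,nm,q.round(2) if c<1e-6 else "-",f"{c:.1e}")
E
```

```text
-1 0.6 bar - 2.4e-02
-1 0.6 bar+60up - 5.8e-02
-1 0.6 back60 - 6.8e-02
-1 0.6 top - 6.5e-02
-1 0.7 bar - 6.6e-03
-1 0.7 bar+60up - 2.9e-02
-1 0.7 back60 - 2.7e-02
-1 0.7 top - 3.9e-02
-1 0.8 bar - 8.9e-04
-1 0.8 bar+60up - 5.8e-03
-1 0.8 back60 - 3.2e-03
-1 0.8 top - 8.5e-03
1 0.6 bar - 2.2e-02
1 0.6 bar+60up - 3.3e-02
1 0.6 back60 - 3.7e-02
1 0.6 top - 4.6e-02
1 0.7 bar - 5.5e-03
1 0.7 bar+60up - 2.6e-02
1 0.7 back60 - 2.5e-02
1 0.7 top - 3.6e-02
1 0.8 bar [-0.41  0.38 -0.66 -2.47 -0.31 -2.03] 2.5e-19
1 0.8 bar+60up - 4.8e-03
1 0.8 back60 - 2.5e-03
1 0.8 top - 7.3e-03
```

```bash
python3 - <<'E'
from arm import *
rg=np.random.default_rng(1)
def sols(p,R,n=40):
    o=[]
    for k in range(n):
        q0=np.array([rg.uniform(-.8,.8),rg.uniform(-.5,1.2),rg.uniform(-1,1),rg.uniform(-3,1.6),rg.uniform(-2.5,0),rg.uniform(-3,3)])
        r=ik(G,p,R,q0)
        if r.cost<1e-8 and not any(np.abs(r.x-x).max()<.05 for x in o): o.append(r.x)
    return o
for h in(F[2],):
 for s in(-1,1):
  for t in(.3,.6,.7,.8):
    R=orient(t,h=h,s=s); z=R.as_matrix()[:,2]
    for nm,P in(("bar",[137,0,48]),("bar+60up",[137,0,108]),("top",[45,0,128])):
        print(s,t,nm,[x.round(2).tolist() for x in sols(fw(P)[0]+.019*z,R)])
E
```

```text
-1 0.3 bar [[0.26, 0.37, -0.74, 0.54, -0.22, -2.48]]
-1 0.3 bar+60up [[0.3, 0.29, -0.6, 0.31, -0.42, -2.26]]
-1 0.3 top [[0.38, 0.12, -0.79, 0.36, -0.42, -2.4]]
-1 0.6 bar []
-1 0.6 bar+60up []
-1 0.6 top []
-1 0.7 bar []
-1 0.7 bar+60up []
-1 0.7 top []
-1 0.8 bar [[-0.4, 0.37, -0.64, -2.42, -0.29, 1.06]]
-1 0.8 bar+60up []
-1 0.8 top []
1 0.3 bar [[0.26, 0.36, -0.75, 0.57, -0.21, 0.63]]
1 0.3 bar+60up [[0.3, 0.29, -0.61, 0.31, -0.42, 0.86]]
1 0.3 top [[0.39, 0.12, -0.8, 0.37, -0.42, 0.72]]
1 0.6 bar []
1 0.6 bar+60up []
1 0.6 top []
1 0.7 bar []
1 0.7 bar+60up []
1 0.7 top []
1 0.8 bar [[-0.41, 0.38, -0.66, -2.47, -0.31, -2.03]]
1 0.8 bar+60up []
1 0.8 top []
```

```bash
python3 - <<'E'
from arm import *
rg=np.random.default_rng(1)
for h in(F[2],-.23,-.05):
  for t in(.3,.4,.45,.5,.57):
    R=orient(t,h=h); z=R.as_matrix()[:,2]; o=[]
    for nm,P in(("gr",[122,0,44]),("pre",np.array([122,0,44])-70*np.array([np.sin(t),0,-np.cos(t)])),("mid",[97,0,86]),("top",[43,0,112]),("high",[80,0,200])):
        q,c=best(fw(P)[0]+.019*z,R,n=14); o.append((nm,q.round(2).tolist() if c<1e-6 else f"{np.sqrt(2*c):.2f}"))
    print(round(h,2),t,o)
E
```

```text
-0.13 0.3 [('gr', [0.23, 0.35, -0.82, 0.71, -0.17, -2.62]), ('pre', [0.32, 0.23, -0.69, 0.34, -0.4, -2.33]), ('mid', [0.31, 0.26, -0.75, 0.43, -0.31, -2.41]), ('top', [0.37, 0.14, -0.83, 0.42, -0.36, -2.45]), ('high', [0.36, 0.09, -0.58, 0.24, -0.64, -2.23])]
-0.13 0.4 [('gr', '0.16'), ('pre', '0.01'), ('mid', '0.06'), ('top', '0.04'), ('high', [0.37, 0.05, -0.73, 0.42, -0.48, -2.42])]
-0.13 0.45 [('gr', '0.25'), ('pre', '0.09'), ('mid', '0.15'), ('top', '0.14'), ('high', [0.35, 0.03, -0.82, 0.58, -0.38, -2.56])]
-0.13 0.5 [('gr', '0.34'), ('pre', '0.19'), ('mid', '0.24'), ('top', '0.23'), ('high', [0.29, 0.01, -0.92, 0.84, -0.27, -2.77])]
-0.13 0.57 [('gr', '0.23'), ('pre', '0.33'), ('mid', '0.37'), ('top', '0.35'), ('high', '0.06')]
-0.23 0.3 [('gr', [0.2, 0.34, -0.86, 0.91, -0.16, -2.89]), ('pre', [0.33, 0.23, -0.71, 0.41, -0.4, -2.5]), ('mid', [0.32, 0.26, -0.78, 0.52, -0.31, -2.59]), ('top', [0.38, 0.14, -0.85, 0.49, -0.37, -2.62]), ('high', [0.37, 0.1, -0.6, 0.28, -0.65, -2.38])]
-0.23 0.4 [('gr', '0.14'), ('pre', '0.00'), ('mid', '0.04'), ('top', '0.05'), ('high', [0.38, 0.05,
[... 455 characters left out ...]
, 0.23, -0.66, 0.27, -0.41, -2.17]), ('mid', [0.31, 0.26, -0.72, 0.33, -0.32, -2.23]), ('top', [0.37, 0.14, -0.81, 0.34, -0.37, -2.29]), ('high', [0.34, 0.09, -0.56, 0.19, -0.64, -2.1])]
-0.05 0.4 [('gr', '0.14'), ('pre', [0.1, 0.18, -0.97, 1.18, -0.06, -2.89]), ('mid', '0.06'), ('top', '0.03'), ('high', [0.36, 0.05, -0.7, 0.34, -0.47, -2.26])]
-0.05 0.45 [('gr', '0.22'), ('pre', '0.10'), ('mid', '0.15'), ('top', '0.12'), ('high', [0.35, 0.03, -0.79, 0.48, -0.38, -2.38])]
-0.05 0.5 [('gr', '0.27'), ('pre', '0.20'), ('mid', '0.24'), ('top', '0.21'), ('high', [0.3, 0.01, -0.89, 0.7, -0.26, -2.57])]
-0.05 0.57 [('gr', '0.30'), ('pre', '0.32'), ('mid', '0.32'), ('top', '0.33'), ('high', '0.04')]
```

```bash
python3 - <<'E'
from arm import *
for P in([60,0,230],[30,0,230],[0,0,230],[-30,0,230],[-60,0,230],[0,0,300],[0,0,170]):
    o=[]
    for t in(.2,.25,.3,.35,.4,.45,.5):
        R=orient(t,h=-.2); q,c=best(fw(P)[0],R,n=10); o.append((t,q.round(2)[2:5].tolist() if c<1e-6 else f"{np.sqrt(2*c):.2f}"))
    print(P,o)
E
```

```text
[60, 0, 230] [(0.2, [-0.43, 0.14, -0.91]), (0.25, [-0.49, 0.18, -0.84]), (0.3, [-0.56, 0.24, -0.77]), (0.35, [-0.63, 0.31, -0.7]), (0.4, [-0.7, 0.4, -0.63]), (0.45, [-0.77, 0.51, -0.55]), (0.5, [-0.85, 0.65, -0.48])]
[30, 0, 230] [(0.2, [-0.49, 0.14, -0.9]), (0.25, [-0.55, 0.19, -0.84]), (0.3, [-0.62, 0.25, -0.77]), (0.35, [-0.68, 0.33, -0.71]), (0.4, [-0.75, 0.42, -0.64]), (0.45, [-0.83, 0.52, -0.57]), (0.5, [-0.9, 0.66, -0.5])]
[0, 0, 230] [(0.2, [-0.55, 0.15, -0.91]), (0.25, [-0.61, 0.2, -0.85]), (0.3, [-0.67, 0.27, -0.79]), (0.35, [-0.74, 0.34, -0.73]), (0.4, [-0.81, 0.43, -0.66]), (0.45, [-0.88, 0.53, -0.6]), (0.5, [-0.95, 0.66, -0.54])]
[-30, 0, 230] [(0.2, [-0.6, 0.16, -0.92]), (0.25, [-0.66, 0.21, -0.86]), (0.3, [-0.72, 0.28, -0.8]), (0.35, [-0.79, 0.35, -0.75]), (0.4, [-0.86, 0.44, -0.7]), (0.45, [-0.92, 0.54, -0.64]), (0.5, [-0.99, 0.66, -0.59])]
[-60, 0, 230] [(0.2, [-0.66, 0.17, -0.93]), (0.25, [-0.71, 0.22, -0.88]), (0.3, [-0.77, 0.29, -0.83]), (0.35, [-0.84, 0.36, -0.79]), (0.4, [-0.9, 0.45, -0.74]), (0.45, [-0.97, 0.54, -0.7]), (0.5, '0.02')]
[0, 0, 300] [(0.2, [-0.42, 0.13, -1.08]), (0.25, [-0.48, 0.18, -1.02]), (0.3, [-0.54, 0.23, -0.97]), (0.35, [-0.6, 0.29, -0.91]), (0.4, [-0.66, 0.35, -0.86]), (0.45, [-0.72, 0.43, -0.8]), (0.5, [-0.79, 0.51, -0.75])]
[0, 0, 170] [(0.2, [-0.65, 0.17, -0.75]), (0.25, [-0.72, 0.24, -0.68]), (0.3, [-0.79, 0.33, -0.61]), (0.35, [-0.86, 0.43, -0.54]), (0.4, [-0.94, 0.57, -0.47]), (0.45, '0.01'), (0.5, '0.10')]
```

```bash
cat > st.py <<'E'
import sys; from arm import *
p,R=pose(); s=telemetry.get_state(); z=R.as_matrix()[:,2]; y=R.as_matrix()[:,1]
print("t",round(s["t"],2),"q",np.round(s["q"],2),"file",tofile(p).round(1),"tilt",round(np.arccos(-z[2]),3),"head",round(np.arctan2(z[1],z[0]),3),"yhead-file",round(np.arctan2(-y[0],y[1])-F[2],3),"yz",y[2].round(3),"F",np.round(s["force"],1),"w",round(s["width"],4))
print("grasp pt file",tofile(p-.019*z).round(1))
for a in sys.argv[1:]:   # g:x,y,z = grasp point target, t:.. = TCP target (file mm)
    k,v=a.split(":"); P=fw(eval("["+v+"]"))[0]+(.019*z if k=="g" else 0)
    q,c=best(P,R,n=6,q0=np.array(s["q"])); print(a,"delta",delta(p,P,R),"ik",q.round(2),f"{np.sqrt(2*c):.3f}"); p=P
E
python3 st.py t:-50,0,235 t:-190,0,235
```

```text
t 9.35 q [ 0.16 -0.05 -1.02  1.25 -0.22 -3.03] file [ 80.   -9.9 203.8] tilt 0.571 head -0.227 yhead-file 0.007 yz -0.064 F [-0.3  0.3 -0.1] w 0.0874
grasp pt file [ 69.8  -9.  219.8]
t:-50,0,235 delta [ 92.5   8.9 -96.7] ik [ 0.66 -0.33 -1.02  0.68 -0.65 -2.84] 0.110
t:-190,0,235 delta [118.    1.  -75.3] ik [ 2.04 -0.9  -1.02  0.32 -1.81  2.56] 0.264
```

{"op": "servo_tool", "data": {
  "series": [
    [[23,2,-24,0],[23,2,-24,0],[23,2,-24,0],[23,2,-24,0],[23,2,-20,0],[23,2,-20,0],[23,2,-20,0],[23,2,-20,0],[0,0,0,0],[0,0,0,0]]
  ]
}}

```text
t: 10.18
eef_pos: [0.3825, -0.003, 0.2795]
ee_rot: [-3.08, 0.524, 3.061]
force: [0.2, 0.3, -0.2]
width: 0.0875
gripper_force: 0.0
```

```bash
python3 st.py t:-120,0,235 g:90,0,110 g:122,0,44
```

```text
t 10.18 q [ 1.12 -0.62 -1.02  0.58 -1.11 -3.03] file [-128.     2.2  279.5] tilt 0.527 head -0.203 yhead-file 0.023 yz -0.053 F [ 0.2  0.3 -0.2] w 0.0875
grasp pt file [-137.5    2.9  295.9]
t:-120,0,235 delta [15.5 -0.  42.5] ik [ 0.93 -0.49 -1.02  0.53 -0.91 -2.9 ] 0.152
g:90,0,110 delta [-119.     1.7  232.4] ik [-0.03  0.16 -1.    1.67 -0.1   2.99] 0.211
g:122,0,44 delta [ 5.4  2.8 73.1] ik [-0.03  0.32 -0.93  1.67 -0.1   2.98] 0.380
```

```bash
python3 st.py t:-100,0,130; python3 - <<'E'
from arm import *
for P in([-100,0,200],[-100,0,160],[-100,0,130],[-100,0,100]):
    o=[]
    for t in(.2,.25,.3,.35,.4,.45,.5):
        R=orient(t,h=-.2); q,c=best(fw(P)[0],R,n=6,q0=np.array([.6,-.2,-.8,.3,-.8,-2.5])); o.append((t,q.round(2).tolist() if c<1e-6 else f"{np.sqrt(2*c):.2f}"))
    print(P,o)
E
```

```text
t 10.18 q [ 1.12 -0.62 -1.02  0.58 -1.11 -3.03] file [-128.     2.2  279.5] tilt 0.527 head -0.203 yhead-file 0.023 yz -0.053 F [ 0.2  0.3 -0.2] w 0.0875
grasp pt file [-137.5    2.9  295.9]
t:-100,0,130 delta [ 50.7   5.1 143.3] ik [ 0.62 -0.21 -1.02  0.39 -0.55 -2.6 ] 0.463
[-100, 0, 200] [(0.2, [0.61, -0.22, -0.78, 0.19, -0.88, -2.49]), (0.25, [0.65, -0.26, -0.84, 0.25, -0.84, -2.58]), (0.3, [0.69, -0.29, -0.9, 0.33, -0.8, -2.68]), (0.35, [0.73, -0.33, -0.96, 0.41, -0.77, -2.78]), (0.4, '0.01'), (0.45, '0.10'), (0.5, '0.19')]
[-100, 0, 160] [(0.2, [0.61, -0.17, -0.86, 0.21, -0.76, -2.52]), (0.25, [0.65, -0.21, -0.92, 0.29, -0.71, -2.62]), (0.3, [0.68, -0.24, -0.99, 0.38, -0.67, -2.73]), (0.35, '0.05'), (0.4, '0.14'), (0.45, '0.23'), (0.5, '0.32')]
[-100, 0, 130] [(0.2, [0.61, -0.13, -0.91, 0.24, -0.66, -2.55]), (0.25, [0.64, -0.17, -0.98, 0.33, -0.61, -2.67]), (0.3, '0.04'), (0.35, '0.14'), (0.4, '0.23'), (0.45, '0.32'), (0.5, '0.41')]
[-100, 0, 100] [(0.2, [0.6, -0.08, -0.97, 0.27, -0.56, -2.59]), (0.25, '0.04'), (0.3, '0.13'), (0.35, '0.22'), (0.4, '0.31'), (0.45, '0.40'), (0.5, '0.50')]
```

{"op": "servo_tool", "data": {
  "series": [
    [[6,0,17,0],[6,0,17,0],[6,0,17,0],[5,0,17,0],[5,0,17,0],[5,0,17,0],[4,0,17,0],[4,0,17,0],[0,0,0,0],[0,0,0,0]]
  ]
}}

```text
t: 11.02
eef_pos: [0.4095, 0.0259, 0.226]
ee_rot: [-3.053, 0.444, 3.016]
force: [0.3, 0.4, 0.5]
width: 0.0875
gripper_force: 0.0
```

```bash
python3 st.py t:-100,0,130 g:90,0,110 g:120,0,44 g:97,0,86 g:43,0,112
```

```text
t 11.02 q [ 0.96 -0.38 -1.02  0.57 -0.89 -3.03] file [-105.    34.5  226. ] tilt 0.452 head -0.33 yhead-file -0.029 yz -0.08 F [0.3 0.4 0.5] w 0.0875
grasp pt file [-113.2   36.1  243.1]
t:-100,0,130 delta [ 37.  -26.5  91.4] ik [ 0.68 -0.18 -1.02  0.45 -0.63 -2.76] 0.330
g:90,0,110 delta [-163.     7.1  118.5] ik [-0.01  0.17 -1.01  1.67 -0.14  2.93] 0.043
g:120,0,44 delta [ 1.3  6.2 72.2] ik [-0.01  0.32 -0.93  1.67 -0.15  2.92] 0.213
g:97,0,86 delta [  2.7  -4.  -47.6] ik [-0.    0.22 -0.99  1.67 -0.15  2.92] 0.111
g:43,0,112 delta [ 37.6  -3.7 -46.5] ik [ 0.25  0.11 -1.02  1.1  -0.25 -3.02] 0.138
```

{"op": "servo_tool", "data": {
  "series": [
    [[0,0,0,-0.125],[0,0,0,-0.125],[0,0,0,-0.125],[0,0,0,-0.125],[0,0,0,-0.125],[0,0,0,-0.125],[0,0,0,-0.125],[0,0,0,-0.125],[0,0,0,-0.125],[0,0,0,-0.125]]
  ]
}}

```text
t: 11.85
eef_pos: [0.4093, 0.0268, 0.2274]
ee_rot: [-2.691, 0.062, -2.015]
force: [0.2, 0.4, 0.0]
width: 0.0874
gripper_force: 0.0
```

{"op": "servo_tool", "data": {
  "series": [
    [[0,0,3,-0.125],[0,0,3,-0.125],[0,0,3,-0.125],[0,0,3,-0.125],[0,0,3,-0.125],[0,0,3,-0.125],[0,0,3,-0.125],[0,0,3,-0.125],[0,0,3,-0.125],[0,0,3,-0.125]]
  ]
}}

```text
t: 12.68
eef_pos: [0.427, 0.0245, 0.2114]
ee_rot: [-2.938, -0.392, -0.821]
force: [-0.2, -0.4, -0.5]
width: 0.0875
gripper_force: 0.0
```

{"op": "servo_tool", "data": {
  "series": [
    [[0,0,3,-0.125],[0,0,3,-0.125],[0,0,3,-0.125],[0,0,3,-0.125],[0,0,3,-0.125],[0,0,0,0],[0,0,0,0],[0,0,0,0],[0,0,0,0],[0,0,0,0]]
  ]
}}

```text
t: 13.52
eef_pos: [0.4356, 0.0239, 0.2032]
ee_rot: [3.066, -0.426, -0.146]
force: [-0.8, -0.7, -0.4]
width: 0.0876
gripper_force: 0.0
```

```bash
python3 st.py t:-100,0,130 g:90,0,110 g:120,0,44 g:97,0,86 g:43,0,112
```

```text
t 13.52 q [ 0.82 -0.28 -1.02  0.6  -0.74  0.16] file [-79.   36.  203.2] tilt 0.432 head -0.327 yhead-file 3.099 yz 0.069 F [-0.8 -0.7 -0.4] w 0.0876
grasp pt file [-86.8  37.5 220.4]
t:-100,0,130 delta [-49.   31.7  60.7] ik [ 0.7  -0.18 -1.02  0.44 -0.63  0.36] 0.299
g:90,0,110 delta [164.7  -9.4 115.3] ik [-0.    0.17 -1.01  1.67 -0.13 -0.23] 0.012
g:120,0,44 delta [ 0.  -5.8 72.3] ik [-0.37  0.35 -0.71 -3.03 -0.   -1.48] 0.178
g:97,0,86 delta [ -3.6   3.9 -47.6] ik [-0.    0.22 -0.99  1.67 -0.14 -0.24] 0.080
g:43,0,112 delta [-38.4   4.1 -45.8] ik [ 0.27  0.11 -1.02  1.07 -0.25  0.11] 0.108
```

{"op": "servo_tool", "data": {
  "series": [
    [[-6,4,10,0],[-6,4,10,0],[-6,4,10,0],[-6,4,10,0],[-6,4,10,0],[-6,4,10,0],[-6,4,10,0],[-6,4,10,0],[-6,4,10,0],[-6,4,10,0]]
  ]
}}

```text
t: 14.35
eef_pos: [0.4446, -0.0155, 0.1488]
ee_rot: [3.071, -0.334, -0.151]
force: [-0.1, -1.0, -0.5]
width: 0.0877
gripper_force: 0.0
```

```bash
python3 st.py t:-100,0,130 g:90,0,110 g:120,0,44 g:97,0,86 g:43,0,112
```

```text
t 14.35 q [ 0.62 -0.16 -1.02  0.53 -0.58  0.36] file [-64.7  -1.8 148.8] tilt 0.341 head -0.365 yhead-file 3.102 yz 0.067 F [-0.1 -1.  -0.5] w 0.0877
grasp pt file [-70.9  -0.3 166.7]
t:-100,0,130 delta [-39.5  -1.7   6.1] ik [ 0.7  -0.17 -1.02  0.43 -0.63  0.37] 0.129
g:90,0,110 delta [172.9  -8.9  99.8] ik [ 0.33  0.2  -0.85  0.72 -0.33  0.41] 0.000
g:120,0,44 delta [ 6.7 -5.6 72. ] ik [-0.02  0.33 -0.94  1.67 -0.11 -0.22] 0.014
g:97,0,86 delta [ -7.9   3.7 -47.1] ik [ 0.25  0.24 -0.91  0.96 -0.24  0.24] 0.000
g:43,0,112 delta [-42.5   3.9 -42.1] ik [ 0.36  0.13 -0.95  0.79 -0.32  0.32] 0.000
```

{"op": "servo_tool", "data": {
  "series": [
    [[-7,0,3,0],[-7,0,3,0],[-7,0,3,0],[-7,0,3,0],[-7,0,3,0],[-7,0,3,0],[0,0,0,0],[0,0,0,0],[0,0,0,0],[0,0,0,0]]
  ]
}}

```text
t: 15.18
eef_pos: [0.4253, -0.0102, 0.1409]
ee_rot: [3.075, -0.3, -0.153]
force: [0.5, 0.1, -0.1]
width: 0.0876
gripper_force: 0.0
```

```bash
python3 st.py t:-20,0,200 g:90,0,110 g:120,0,44 g:97,0,86 g:43,0,112
```

```text
t 15.18 q [ 0.66 -0.17 -1.02  0.47 -0.61  0.38] file [-84.6   0.8 140.9] tilt 0.307 head -0.374 yhead-file 3.103 yz 0.063 F [ 0.5  0.1 -0.1] w 0.0876
grasp pt file [-90.2   2.2 159. ]
t:-20,0,200 delta [ 79.2   2.1 -37.3] ik [ 0.56 -0.11 -0.79  0.37 -0.74  0.6 ] 0.000
g:90,0,110 delta [ 78.5  -9.9 137.1] ik [ 0.36  0.22 -0.78  0.55 -0.4   0.56] 0.000
g:120,0,44 delta [ 9.2 -5.3 71.7] ik [ 0.16  0.34 -0.9   1.15 -0.17  0.12] 0.000
g:97,0,86 delta [ -9.6   3.5 -46.8] ik [ 0.32  0.26 -0.82  0.66 -0.32  0.47] 0.000
g:43,0,112 delta [-43.9   3.7 -40.6] ik [ 0.4   0.15 -0.88  0.6  -0.38  0.47] 0.000
```

{"op": "servo_tool", "data": {
  "series": [
    [[26,1,-12,0],[26,1,-12,0],[27,0,-13,0],[16,-2,27,0],[16,-2,27,0],[16,-2,27,0],[15,-2,28,0],[15,-2,28,0],[0,0,0,0],[0,0,0,0]]
  ]
}}

```text
t: 16.02
eef_pos: [0.6023, -0.0376, 0.0887]
ee_rot: [3.073, -0.295, -0.154]
force: [-0.5, -0.2, -0.2]
width: 0.0872
gripper_force: 0.0
```

```bash
python3 st.py g:120,0,44 g:97,0,86 g:43,0,112; python3 - <<'E'
from h import *
for c in("top","scene"):
    im=eyes.grab_frame(c)
    print(c,[(n,[(tofile(d["position"]).round(0).tolist(),round(d["conf"],2)) for d in recognise(c,n)][:3]) for n in("lever_bar","arch_tip","knob")])
    if c=="top": cv2.imwrite("pics/c2.png",cv2.resize(im[85:235,240:400],None,fx=4,fy=4,interpolation=cv2.INTER_CUBIC)[:,:,::-1])
E
```

```text
t 16.02 q [ 0.35  0.23 -0.77  0.54 -0.4   0.58] file [94.5 -2.5 88.7] tilt 0.303 head -0.387 yhead-file 3.102 yz 0.066 F [-0.5 -0.2 -0.2] w 0.0872
grasp pt file [ 89.   -1.1 106.8]
g:120,0,44 delta [11.3 -6.5 68.8] ik [ 0.19  0.34 -0.88  1.07 -0.19  0.18] 0.000
g:97,0,86 delta [ -9.8   3.7 -46.7] ik [ 0.33  0.26 -0.81  0.65 -0.33  0.48] 0.000
g:43,0,112 delta [-44.1   3.8 -40.4] ik [ 0.4   0.15 -0.87  0.58 -0.39  0.48] 0.000
top [('lever_bar', []), ('arch_tip', [([146.0, -323.0, 84.0], 0.73), ([135.0, -456.0, 24.0], 0.37)]), ('knob', [([47.0, 264.0, 2.0], 0.97), ([-222.0, -229.0, 2.0], 0.73), ([-40.0, -38.0, 19.0], 0.61)])]
scene [('lever_bar', [([69.0, -5.0, 35.0], 0.64)]), ('arch_tip', []), ('knob', [([50.0, 263.0, 0.0], 0.66), ([-224.0, -226.0, 5.0], 0.63), ([-31.0, -5.0, 19.0], 0.48)])]
```

View pics/c2.png

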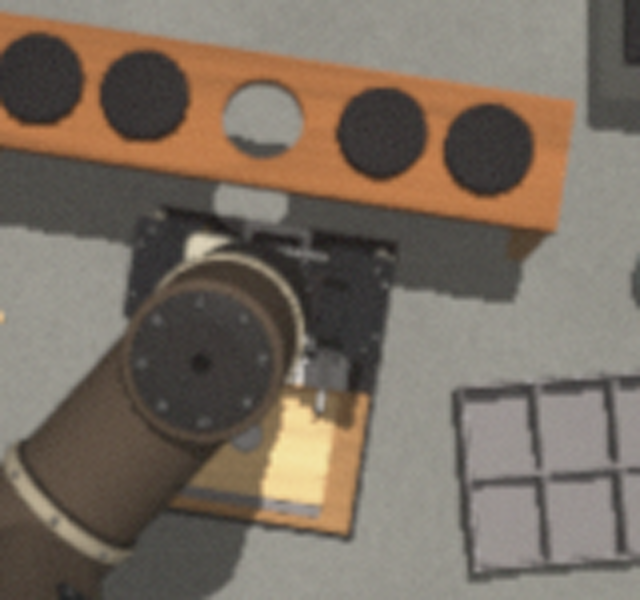

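{"op": "servo_tool", "data": {
  "series": [
    [[2,-1,14,0],[2,-1,14,0],[2,-1,14,0],[2,-1,14,0],[3,-2,13,0],[0,0,0,0],[0,0,0,0],[0,0,0,0],[0,0,0,0],[0,0,0,0]]
  ]
}}

```text
t: 17.25
eef_pos: [0.6342, -0.0394, 0.0295]
ee_rot: [3.076, -0.301, -0.154]
force: [-0.3, 0.2, 0.2]
width: 0.0877
gripper_force: 0.0
```

```bash
python3 st.py g:120,0,44
```

```text
t 17.25 q [ 0.19  0.34 -0.87  1.05 -0.19  0.2 ] file [126.3   0.   29.5] tilt 0.308 head -0.371 yhead-file 3.103 yz 0.062 F [-0.3  0.2  0.2] w 0.0877
grasp pt file [120.7   1.4  47.6]
g:120,0,44 delta [-1.7  1.2  3.3] ik [ 0.15  0.34 -0.9   1.18 -0.16  0.11] 0.000
```

{"op": "servo_tool", "data": {
  "series": [
    [[-1,1,3,0],[0,0,0,0],[0,0,0,0],[0,0,0,0],[0,0,0,0],[0,0,0,0],[0,0,0,0],[0,0,0,0],[0,0,0,0],[0,0,0,0]]
  ],
  "claw": 1,
  "grip_force": 30
}}

```text
t: 18.08
eef_pos: [0.6332, -0.0434, 0.0257]
ee_rot: [3.072, -0.3, -0.156]
force: [1.0, -9.1, 2.0]
width: 0.0528
gripper_force: 30.0
```

```bash
python3 st.py g:120,0,44; python3 - <<'E'
from h import *
p,R=pose(); z=R.as_matrix()[:,2]; g0=tofile(p-.019*z); r=np.hypot(g0[0]-35,g0[2]-24); a0=np.arctan2(g0[2]-24,g0[0]-35); print(r,a0)
pr=p
for L in np.arange(.1,1.3,.1):
    P=fw([35+r*np.cos(a0+L),g0[1],24+r*np.sin(a0+L)])[0]+.019*z; print(L.round(1),delta(pr,P,R)); pr=P
E
```

```text
t 18.08 q [ 0.16  0.34 -0.89  1.13 -0.17  0.15] file [125.9  -4.2  25.7] tilt 0.307 head -0.388 yhead-file 3.1 yz 0.066 F [ 1.  -9.1  2. ] w 0.0528
grasp pt file [120.3  -2.7  43.8]
g:120,0,44 delta [-0.3 -2.7 -0.5] ik [ 0.16  0.34 -0.9   1.15 -0.17  0.12] 0.000
87.55838093702917 0.22792954966813492
0.1 [ 0.2  0.7 -8.7]
0.2 [-0.7  0.7 -8.7]
0.3 [-1.6  0.7 -8.6]
0.4 [-2.4  0.7 -8.4]
0.5 [-3.2  0.7 -8.1]
0.6 [-4.   0.7 -7.7]
0.7 [-4.8  0.7 -7.3]
0.8 [-5.5  0.6 -6.8]
0.9 [-6.1  0.6 -6.2]
1.0 [-6.7  0.6 -5.6]
1.1 [-7.3  0.5 -4.9]
1.2 [-7.7  0.5 -4.1]
```

{"op": "servo_tool", "data": {
  "series": [
    [[0,3,-4.4,0],[0,1.3,-4.4,0],[-0.3,0.3,-4.4,0],[-0.4,0.3,-4.4,0],[-0.8,0.3,-4.3,0],[-0.8,0.4,-4.3,0],[-1.2,0.4,-4.2,0],[-1.2,0.4,-4.2,0],[-1.6,0.3,-4.1,0],[-1.6,0.3,-4,0]]
  ]
}}

```text
t: 18.92
eef_pos: [0.613, -0.0408, 0.0644]
ee_rot: [3.077, -0.3, -0.153]
force: [-1.2, 7.6, -0.1]
width: 0.0524
gripper_force: 30.0
```

```bash
python3 - <<'E'
from h import *
s=telemetry.get_state(); p,R=pose(); z=R.as_matrix()[:,2]; g0=tofile(p-.019*z); print(g0,s["force"],s["width"],np.round(s["q"],2)); r=np.hypot(g0[0]-35,g0[2]-24); a0=np.arctan2(g0[2]-24,g0[0]-35); print(r,a0-.227)
pr=p; L0=a0-.227
for L in np.arange(L0+.1,1.3,.1):
    P=fw([35+87*np.cos(.227+L),g0[1],24+87*np.sin(.227+L)])[0]+.019*z; print(L.round(2),delta(pr,P,R)); pr=P
E
```

```text
[99.97352202 -2.90005292 82.50824785] [-1.24855399  7.60407459 -0.14919235] 0.052440383405605084 [ 0.3   0.27 -0.81  0.67 -0.31  0.48]
87.43439615551424 0.5060878024213454
0.61 [-4.4  0.6 -7.5]
0.71 [-4.8  0.6 -7.2]
0.81 [-5.5  0.6 -6.7]
0.91 [-6.1  0.5 -6.1]
1.01 [-6.7  0.5 -5.5]
1.11 [-7.2  0.5 -4.8]
1.21 [-7.7  0.4 -4.1]
```

{"op": "servo_tool", "data": {
  "series": [
    [[-4.4,-1,-7.5,0],[-4.8,0,-7.2,0],[-5.5,0.5,-6.7,0],[-6.1,0.5,-6.1,0],[-6.7,0.5,-5.5,0],[-7.2,0.5,-4.8,0],[-7.7,0.4,-4.1,0],[-2,0,-0.7,0],[0,0,0,0],[0,0,0,0]]
  ]
}}

```text
t: 19.75
eef_pos: [0.5583, -0.0323, 0.0916]
ee_rot: [3.075, -0.299, -0.153]
force: [-1.8, -2.8, 0.6]
width: 0.0541
gripper_force: 31.0
```

```bash
python3 st.py; python3 - <<'E'
from h import *
im=eyes.grab_frame("scene"); b=eyes.grab_frame("top")
f=lambda i:cv2.resize(i,None,fx=2.6,fy=2.6,interpolation=cv2.INTER_CUBIC)
o=np.hstack([f(im[150:330,190:340]),f(b[90:270,240:390])]); cv2.imwrite("pics/c3.png",o[:,:,::-1])
E
```

```text
t 19.75 q [ 0.38  0.15 -0.87  0.6  -0.38  0.49] file [50.1 -3.2 91.6] tilt 0.306 head -0.376 yhead-file 3.104 yz 0.064 F [-1.8 -2.8  0.6] w 0.0541
grasp pt file [ 44.6  -1.9 109.7]
```

View pics/c3.png

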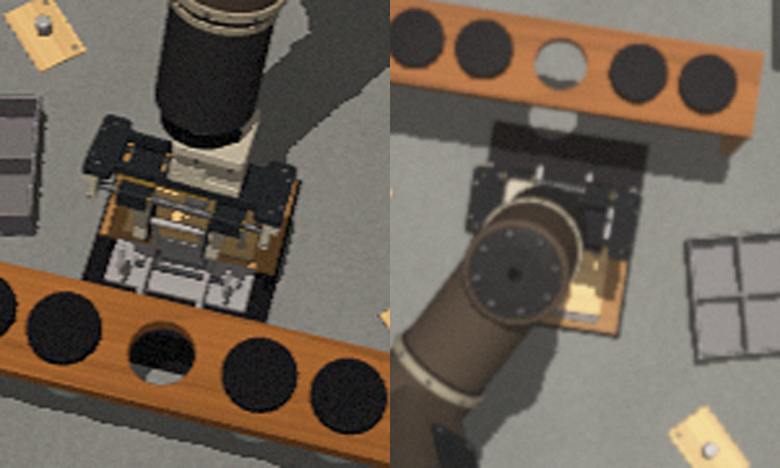

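The bar is at left-crop (175,225), upright between the fingers, and the arches have swung back (lever about 1.23 rad). I'll release and withdraw.

{"op": "servo_tool", "data": {
  "series": [
    [[0,0,0,0],[0,0,0,0],[0,0,0,0],[0,0,0,0],[0,0,-10,0],[0,0,-20,0],[0,0,-25,0],[0,0,-25,0],[0,0,-25,0],[0,0,-15,0]]
  ],
  "claw": -1
}}

```text
t: 20.68
eef_pos: [0.5256, -0.0178, 0.209]
ee_rot: [3.077, -0.302, -0.153]
force: [1.0, -0.1, 0.5]
width: 0.0875
gripper_force: 0.0
```

```bash
python3 st.py g:-50,0,104 g:-31,0,44; python3 - <<'E'
from arm import *
for t in(.0,.1,.15,.2,.25,.3):
  o=[]
  for w in(fw([-31,0,44])[0],fw([-31,0,140])[0],np.array([.428,.314,.045]),np.array([.428,.314,.12])):
    R=orient(t,h=-.37 ,s=1); z=R.as_matrix()[:,2]; q,c=best(w+.019*z,R,n=8,q0=np.array([.5,0,-.8,.4,-.5,.4])); o.append(q.round(2).tolist() if c<1e-6 else f"{np.sqrt(2*c):.2f}")
  print(t,o)
E
```

```text
t 20.68 q [ 0.5  -0.05 -0.7   0.35 -0.74  0.67] file [ 15.9   6.8 209. ] tilt 0.309 head -0.365 yhead-file 3.105 yz 0.061 F [ 1.  -0.1  0.5] w 0.0875
grasp pt file [ 10.3   8.1 227.1]
g:-50,0,104 delta [-94.1   2.7 100. ] ik [ 0.52  0.02 -1.02  0.55 -0.41  0.39] 0.077
g:-31,0,44 delta [ 0.3 -4.4 62.8] ik [ 0.42  0.18 -1.02  0.62 -0.27  0.4 ] 0.194
0.0 [[0.38, 0.28, -0.67, -0.0, -0.63, 0.82], [0.38, 0.14, -0.56, -0.0, -0.88, 0.82], [1.01, 0.35, -0.54, -0.0, -0.68, 0.19], [1.01, 0.25, -0.47, -0.0, -0.86, 0.19]]
0.1 [[0.44, 0.23, -0.8, 0.16, -0.47, 0.62], [0.44, 0.08, -0.67, 0.11, -0.75, 0.68], [1.08, 0.33, -0.66, 0.18, -0.58, -0.03], [1.08, 0.22, -0.57, 0.14, -0.78, 0.02]]
0.15 [[0.46, 0.21, -0.89, 0.3, -0.38, 0.47], [0.47, 0.05, -0.73, 0.18, -0.69, 0.6], [1.1, 0.32, -0.72, 0.29, -0.54, -0.16], [1.11, 0.21, -0.62, 0.22, -0.74, -0.07]]
0.2 [[0.44, 0.19, -1.01, 0.55, -0.28, 0.24], [0.5, 0.03, -0.8, 0.26, -0.63, 0.5], [1.12, 0.31, -0.78, 0.42, -0.5, -0.3], [1.14, 0.2, -0.67, 0.31, -0.71, -0.17]]
0.25 ['0.08', [0.52, 0.01, -0.87, 0.37, -0.56, 0.38], [1.13, 0.3, -0.85, 0.58, -0.47, -0.45], [1.16, 0.19, -0.72, 0.4, -0.69, -0.28]]
0.3 ['0.18', [0.53, -0.02, -0.95, 0.5, -0.5, 0.25], [1.13, 0.3, -0.91, 0.74, -0.45, -0.61], [1.18, 0.19, -0.77, 0.5, -0.67, -0.39]]
```

{"op": "servo_tool", "data": {
  "series": [
    [[-24,1,5,0],[-24,1,5,0],[-24,1,5,0],[-24,1,5,0],[-22,0,5,0],[-20,0,5,0],[-20,0,5,0],[-20,0,5,0],[-20,0,5,0],[0,0,0,0]]
  ],
  "claw": -0.36
}}

```text
t: 21.52
eef_pos: [0.3731, 0.0045, 0.143]
ee_rot: [3.082, -0.243, -0.156]
force: [0.2, -0.1, 0.9]
width: 0.0597
gripper_force: 0.0
```

```bash
python3 st.py t:-160,0,100 g:-36,0,104 g:-31,0,44; python3 - <<'E'
from h import *
for c in("top","scene"):
    im=eyes.grab_frame(c)
    print(c,[(n,[(tofile(d["position"]).round(0).tolist(),round(d["conf"],2)) for d in recognise(c,n)][:3]) for n in("lever_bar","arch_tip","knob")])
    cv2.imwrite(f"pics/{c}4.png",im[:,:,::-1])
E
```

```text
t 21.52 q [ 0.81 -0.26 -1.02  0.34 -0.76  0.35] file [-138.2    8.4  143. ] tilt 0.25 head -0.398 yhead-file 3.106 yz 0.057 F [ 0.2 -0.1  0.9] w 0.0597
grasp pt file [-142.8    9.7  161.4]
t:-160,0,100 delta [-31.3   6.7  37. ] ik [ 0.78 -0.18 -1.02  0.25 -0.7   0.44] 0.182
g:-36,0,104 delta [121.3  -4.2  44.7] ik [ 0.51  0.05 -0.96  0.47 -0.44  0.48] 0.000
g:-31,0,44 delta [-9.6 -3.6 59.3] ik [ 0.43  0.18 -1.02  0.61 -0.27  0.4 ] 0.084
top [('lever_bar', [([39.0, -9.0, 86.0], 0.47)]), ('arch_tip', []), ('knob', [([-220.0, -230.0, 2.0], 0.96), ([-29.0, -6.0, 20.0], 0.94), ([-17.0, -283.0, 5.0], 0.75)])]
scene [('lever_bar', [([39.0, -6.0, 79.0], 0.66)]), ('arch_tip', [([167.0, -322.0, 81.0], 0.35)]), ('knob', [([-34.0, 3.0, 19.0], 0.81), ([50.0, 266.0, 1.0], 0.77), ([-220.0, -230.0, 6.0], 0.72)])]
```

{"op": "servo_tool", "data": {
  "series": [
    [[-6,1,8,0],[-6,1,8,0],[-6,1,8,0],[-6,1,8,0],[-6,1,8,0],[-6,1,8,0],[-4,0,8,0],[-4,0,8,0],[0,0,0,0],[0,0,0,0]]
  ]
}}

```text
t: 22.75
eef_pos: [0.3706, 0.0015, 0.1079]
ee_rot: [3.086, -0.181, -0.161]
force: [-0.4, 0.8, 0.3]
width: 0.0597
gripper_force: 0.0
```

```bash
python3 st.py g:-36,0,104 g:-31,0,44 g:-31,0,120; python3 - <<'E'
from h import *
im=cv2.imread("pics/scene4.png"); b=cv2.imread("pics/top4.png")
f=lambda i:cv2.resize(i,None,fx=4,fy=4,interpolation=cv2.INTER_CUBIC)
o=np.hstack([f(im[190:300,215:310]),f(b[115:225,255:350])]); cv2.imwrite("pics/c4.png",o)
E
```

```text
t 22.75 q [ 0.75 -0.16 -1.02  0.29 -0.67  0.44] file [-140.3    5.1  107.9] tilt 0.189 head -0.459 yhead-file 3.105 yz 0.054 F [-0.4  0.8  0.3] w 0.0597
grasp pt file [-143.7    6.2  126.6]
g:-36,0,104 delta [102.    1.1  41.8] ik [ 0.5   0.08 -0.86  0.31 -0.54  0.65] 0.000
g:-31,0,44 delta [-5.9 -3.4 59.8] ik [ 0.46  0.2  -0.98  0.5  -0.32  0.48] 0.000
g:-31,0,120 delta [ 13.7   4.1 -74.6] ik [ 0.5   0.07 -0.82  0.28 -0.59  0.68] 0.000
```

View pics/c4.png

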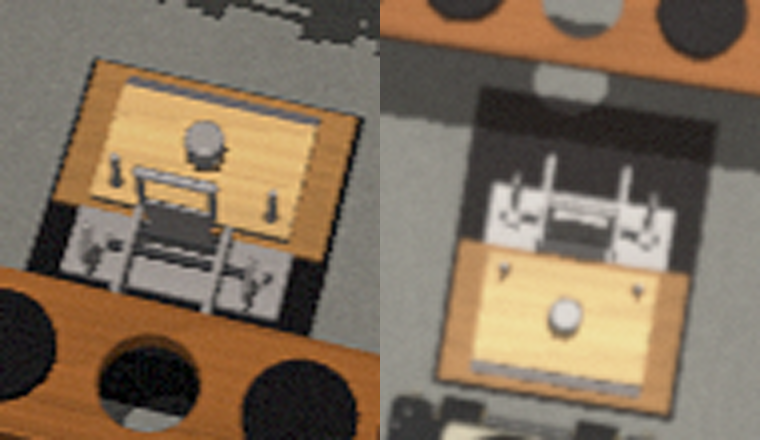

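The lever is upright, the arches are swung clear, and the posts and knob are free (scene crop 205,138; top crop 565,315), consistent with the file fit. Now grasping the knob.

{"op": "servo_tool", "data": {
  "series": [
    [[25,0,10,0],[25,0,10,0],[26,0,11,0],[26,1,11,0],[-1,-1,12,0],[-1,-1,12,0],[-1,-1,12,0],[-1,0,12,0],[-2,0,11,0],[0,0,0,0]]
  ]
}}

```text
t: 23.58
eef_pos: [0.48, -0.0205, 0.0246]
ee_rot: [3.085, -0.179, -0.161]
force: [0.2, 0.2, 0.0]
width: 0.0595
gripper_force: 0.0
```

```bash
python3 st.py g:-31,0,44
```

```text
t 23.58 q [ 0.44  0.2  -0.98  0.49 -0.32  0.5 ] file [-29.   -2.   24.6] tilt 0.188 head -0.467 yhead-file 3.106 yz 0.055 F [0.2 0.2 0. ] w 0.0595
grasp pt file [-32.4  -0.8  43.2]
g:-31,0,44 delta [ 1.5 -0.8 -0.6] ik [ 0.46  0.2  -0.98  0.49 -0.32  0.49] 0.000
```

{"op": "servo_tool", "data": {
  "series": [
    [[0,0,0,0],[0,0,0,0],[0,0,0,0],[0,0,0,0],[0,0,0,0],[0,0,0,0],[0,0,0,0],[0,0,0,0],[0,0,0,0],[0,0,0,0]]
  ],
  "claw": 1,
  "grip_force": 35
}}

```text
t: 24.42
eef_pos: [0.4816, -0.0198, 0.0269]
ee_rot: [3.087, -0.183, -0.161]
force: [-2.1, -1.2, 6.5]
width: 0.0267
gripper_force: 35.0
```

{"op": "servo_tool", "data": {
  "series": [
    [[0.9,0.3,-4.9,0],[1.4,0.5,-7.9,0],[1.8,0.6,-9.8,0],[1.8,0.6,-9.8,0],[1.8,0.6,-9.8,0],[1.8,0.6,-9.8,0],[1.8,0.6,-9.8,0],[1.8,0.6,-9.8,0],[1.8,0.6,-9.8,0],[1.8,0.6,-9.8,0]]
  ]
}}

```text
t: 25.25
eef_pos: [0.4806, -0.0204, 0.1194]
ee_rot: [3.087, -0.181, -0.161]
force: [-0.4, 1.2, -1.4]
width: 0.0267
gripper_force: 35.0
```

```bash
python3 - <<'E'
from arm import *
s=telemetry.get_state(); p,R=pose(); z=R.as_matrix()[:,2]; print(tofile(p-.019*z),s["force"],s["width"],np.round(s["q"],2),R.as_matrix().round(3))
T=np.array([.428,.314]); yawT=.017; psi=yawT-F[2]; print("yaw change",psi,"tool roll",-psi)
R2=Ro.from_euler("z",psi)*R; z2=R2.as_matrix()[:,2]
for zz in(.15,.075,.040): 
    q,c=best(np.r_[T,zz]+.019*z2,R2,n=8,q0=np.array(s["q"])); print(zz,q.round(2),c)
# pure tool roll keeps z axis: plate yaw change for tool-z roll
for Rr in(R*Ro.from_euler("z",-psi),):
    z3=Rr.as_matrix()[:,2]
    for zz in(.15,.036): q,c=best(np.r_[T,zz]+.019*z3,Rr,n=8,q0=np.array(s["q"])); print("roll",zz,q.round(2),c)
    print(Rr.as_matrix().round(3))
    print("delta to above tray", delta(p,np.r_[T,.11]+.019*z3,R))
im=eyes.grab_frame("scene"); b=eyes.grab_frame("top")
f=lambda i:cv2.resize(i,None,fx=2.6,fy=2.6,interpolation=cv2.INTER_CUBIC)
o=np.hstack([f(im[150:330,190:340]),f(b[90:270,240:390])]); cv2.imwrite("pics/c5.png",o[:,:,::-1])
E
```

```text
[-31.80164943  -0.74621357 138.10712732] [-0.3642575   1.21116042 -1.35828051] 0.026683227794448934 [ 0.49  0.04 -0.79  0.26 -0.64  0.72] [[ 0.971 -0.17   0.169]
 [-0.158 -0.984 -0.082]
 [ 0.18   0.053 -0.982]]
yaw change 0.1517 tool roll -0.1517
0.15 [ 1.14  0.16 -0.62  0.27 -0.78  0.23] 1.1765950837323975e-30
0.075 [ 1.13  0.26 -0.74  0.35 -0.58  0.14] 3.5870809206038e-30
0.04 [ 1.11  0.31 -0.79  0.42 -0.47  0.07] 2.0700359610619703e-21
roll 0.15 [ 1.14  0.17 -0.6   0.26 -0.82  0.24] 1.0071726181440034e-29
roll 0.036 [ 1.12  0.33 -0.77  0.4  -0.51  0.08] 1.3646674202243714e-25
[[ 0.985 -0.021  0.169]
 [-0.007 -0.997 -0.082]
 [ 0.17   0.08  -0.982]]
delta to above tray [-105.5 -320.7   -8.2]
```

View pics/c5.png

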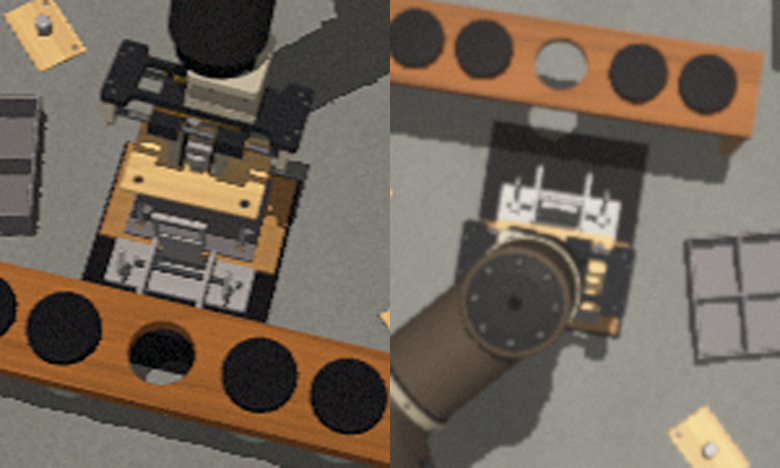

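The plate is held and free of the posts, and the grey backing sheet is still on the posts (left crop 205,235). Now carrying it to the tray.

{"op": "servo_tool", "data": {
  "series": [
    [[-5,-16,-0.5,0],[-9,-28,-0.8,0],[-12,-37,-1,0],[-12,-37,-1,0],[-12,-37,-1,0],[-12,-37,-1,0],[-12,-37,-1,0],[-12,-37,-1,0],[-12,-37,-1,0],[-7,-18,0,0]]
  ]
}}

```text
t: 26.18
eef_pos: [0.4318, 0.317, 0.0903]
ee_rot: [3.088, -0.182, -0.158]
force: [1.0, 1.1, -1.5]
width: 0.0264
gripper_force: 35.0
```

{"op": "servo_tool", "data": {
  "series": [
    [[0,0,0,-0.05],[0,0,0,-0.05],[0,0,0,-0.05],[0,0,0,0],[0,0,0,0],[0,0,0,0],[0,0,0,0],[0,0,0,0],[0,0,0,0],[0,0,0,0]]
  ]
}}

```text
t: 27.02
eef_pos: [0.4323, 0.3127, 0.0913]
ee_rot: [3.061, -0.172, -0.009]
force: [-0.7, 0.9, -2.4]
width: 0.0268
gripper_force: 35.0
```

```bash
python3 - <<'E'
from arm import *
s=telemetry.get_state(); p,R=pose(); z=R.as_matrix()[:,2]; print(p-.019*z,s["force"],s["width"],np.round(s["q"],2))
T=np.array([.428,.314])
print(delta(p,np.r_[T,.06]+.019*z,R),delta(p,np.r_[T,.037]+.019*z,R))
for c in("scene","top"):
    im=eyes.grab_frame(c)
    for n in("sample_plate","tray"): print(c,n,[(np.round(d["position"],3).tolist(),round(d["conf"],2)) for d in recognise(c,n)][:3])
    if c=="scene": cv2.imwrite("pics/c6.png",cv2.resize(im[130:300,310:480],None,fx=3.5,fy=3.5,interpolation=cv2.INTER_CUBIC)[:,:,::-1])
E
```

```text
[0.42904336 0.314228   0.1099252 ] [-0.71374783  0.88894383 -2.43573121] 0.026836063910106244 [ 1.12  0.22 -0.66  0.29 -0.71  0.2 ]
[-9.6 -3.7 48.9] [-13.5  -5.6  71.5]
scene sample_plate [([0.438, 0.308, 0.082], 0.83), ([0.263, -0.221, 0.005], 0.79), ([0.593, 0.234, 0.005], 0.64)]
scene tray [([0.462, 0.298, 0.006], 0.69), ([0.456, -0.296, 0.011], 0.62), ([0.162, 0.296, 0.004], 0.61)]
top sample_plate [([0.59, 0.235, 0.003], 0.96), ([0.259, -0.221, 0.003], 0.95), ([0.464, 0.29, 0.081], 0.78)]
top tray [([0.44, 0.266, -0.002], 0.89), ([0.175, 0.326, 0.003], 0.79)]
```

View pics/c6.png

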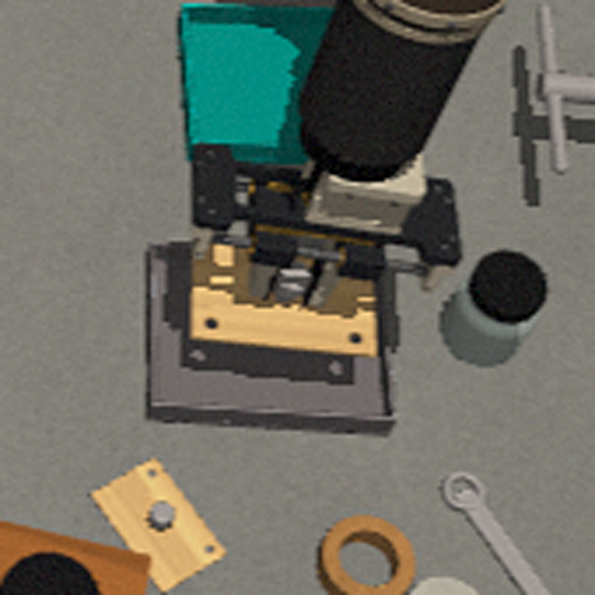

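{"op": "servo_tool", "data": {
  "series": [
    [[-1.5,-0.6,8,0],[-1.5,-0.6,8,0],[-1.5,-0.6,8,0],[-1.5,-0.6,8,0],[-1.5,-0.6,8,0],[-1.5,-0.6,8,0],[-1.5,-0.6,8,0],[-1.5,-0.6,8,0],[-0.7,-0.4,4,0],[-0.7,-0.4,3,0]]
  ]
}}

```text
t: 28.15
eef_pos: [0.4311, 0.3119, 0.018]
ee_rot: [3.059, -0.171, -0.009]
force: [-0.3, -4.8, 6.4]
width: 0.0267
gripper_force: 35.0
```

{"op": "servo_tool", "data": {
  "series": [
    [[0,0,0,0],[0,0,0,0],[0,0,1,0],[0,0,1,0],[0,0,0,0],[0,0,0,0],[0,0,0,0],[0,0,0,0],[0,0,0,0],[0,0,0,0]]
  ]
}}

```text
t: 28.98
eef_pos: [0.4317, 0.3126, 0.0175]
ee_rot: [3.061, -0.172, -0.009]
force: [-2.5, -2.3, 6.0]
width: 0.0265
gripper_force: 35.0
```

```bash
python3 - <<'E'
from arm import *
s=telemetry.get_state(); p,R=pose(); z=R.as_matrix()[:,2]; print(p-.019*z,s["force"],s["moment"],s["width"],R.as_matrix()[2].round(3))
E
```

```text
[0.428489   0.31414123 0.03616034] [-2.47811157 -2.32243303  5.95500609] [-0.49813227  1.11234602 -0.13461386] 0.02645581538806392 [ 0.172  0.079 -0.982]
```

{"op": "servo_tool", "data": {
  "series": [
    [[0,0,0,0],[0,0,0,0],[0,0,0,0],[0,0,0,0],[0.9,0.4,-5,0],[1.7,0.8,-10,0],[3.4,1.6,-20,0],[3.4,1.6,-20,0],[4,2,-25,0],[4,2,-25,0]]
  ],
  "claw": -0.3
}}

```text
t: 29.82
eef_pos: [0.4303, 0.3123, 0.1246]
ee_rot: [3.06, -0.171, -0.008]
force: [0.8, 0.8, 0.7]
width: 0.0566
gripper_force: 0.0
```

```bash
python3 - <<'E'
from arm import *
for c in("scene","top"):
    im=eyes.grab_frame(c)
    for n in("sample_plate","knob"): print(c,n,[(np.round(d["position"],3).tolist(),round(d["conf"],2)) for d in recognise(c,n)][:4])
    cv2.imwrite(f"pics/{c}7.png",im[:,:,::-1])
E
python3 st.py t:30,0,210 t:75,0,150
```

```text
scene sample_plate [([0.429, 0.308, 0.006], 0.92), ([0.264, -0.222, 0.007], 0.58), ([0.633, -0.361, 0.075], 0.49)]
scene knob [([0.26, -0.222, 0.007], 0.96), ([0.597, 0.235, 0.002], 0.89), ([0.43, 0.31, 0.01], 0.72)]
top sample_plate [([0.59, 0.233, 0.004], 0.84), ([0.436, 0.272, 0.008], 0.79), ([0.26, -0.222, 0.0], 0.73), ([0.614, -0.367, 0.085], 0.53)]
top knob [([0.59, 0.234, 0.0], 0.94), ([0.259, -0.222, 0.002], 0.71), ([0.434, 0.273, 0.008], 0.5)]
t 30.12 q [ 1.13  0.18 -0.62  0.27 -0.79  0.23] file [-122.9  320.8  123. ] tilt 0.189 head -0.458 yhead-file 3.253 yz 0.081 F [-0.  -0.7  0.3] w 0.0566
grasp pt file [-126.3  321.9  141.6]
t:30,0,210 delta [124.6 341.8 -39. ] ik [ 0.43  0.04 -0.53  0.19 -0.89  1.01] 0.000
t:75,0,150 delta [33.8  0.2 67. ] ik [ 0.38  0.17 -0.53  0.21 -0.75  1.03] 0.000
```

The plate lies in the tray at (0.429, 0.308) by the detectors. Next I'll press the lever, with the fingers 30 mm apart so that both side wires meet them.

{"op": "servo_tool", "data": {
  "series": [
    [[0,0,-10,0.075],[0,0,-20,0.075],[0,0,-20,0],[5,20,0,0],[10,35,0,0],[10,38,0,0],[10,38,0,0],[10,38,0,0],[10,38,0,0],[10,38,0,0]]
  ],
  "claw": 0.32
}}

```text
t: 30.95
eef_pos: [0.4427, 0.0629, 0.1966]
ee_rot: [3.086, -0.181, -0.16]
force: [1.6, 0.7, -0.2]
width: 0.0298
gripper_force: 0.0
```

```bash
python3 st.py t:-10,0,130 t:18,0,107; python3 - <<'E'
import cv2,numpy as np
a=cv2.imread("pics/scene7.png")[170:270,330:440]; b=cv2.imread("pics/scene7.png")[190:290,215:315]
f=lambda i:cv2.resize(i,(390,390*i.shape[0]//i.shape[1]),interpolation=cv2.INTER_CUBIC)
A,B=f(a),f(b); h=min(len(A),len(B)); cv2.imwrite("pics/c7.png",np.hstack([A[:h],B[:h]]))
E
```

```text
t 30.95 q [ 0.74 -0.1  -0.71  0.22 -0.91  0.53] file [-77.1  75.6 196.6] tilt 0.189 head -0.46 yhead-file 3.107 yz 0.055 F [ 1.6  0.7 -0.2] w 0.0298
grasp pt file [-80.5  76.8 215.3]
t:-10,0,130 delta [55.9 69.5 81.9] ik [ 0.48  0.06 -0.74  0.24 -0.68  0.74] 0.000
t:18,0,107 delta [23.4 -2.2 27.6] ik [ 0.44  0.14 -0.72  0.26 -0.61  0.76] 0.000
```

View pics/c7.png

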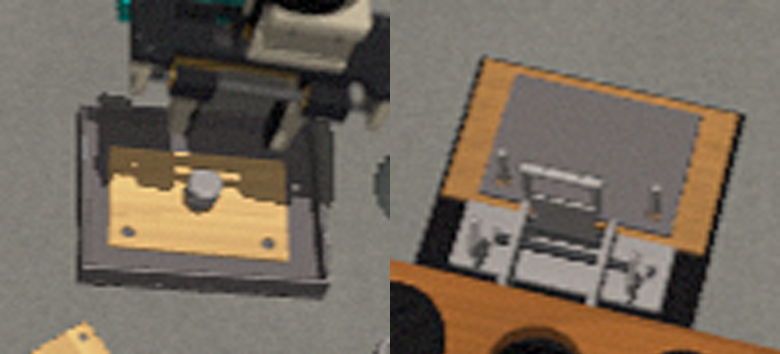

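The plate lies flat inside the tray (left crop 200,205), and the backing sheet is still on the posts with the lever upright (right crop). Staging behind the lever now.

{"op": "servo_tool", "data": {
  "series": [
    [[14,17.4,20.5,0],[14,17.4,20.5,0],[14,17.4,20.5,0],[14,17.4,20.5,0],[8,-1,9,0],[8,-1,9,0],[7,0,9,0],[0,0,0,0],[0,0,0,0],[0,0,0,0]]
  ]
}}

```text
t: 31.78
eef_pos: [0.5269, -0.0227, 0.1081]
ee_rot: [3.087, -0.181, -0.161]
force: [0.1, 0.9, 0.4]
width: 0.0295
gripper_force: 0.0
```

```bash
python3 st.py; python3 - <<'E'
from h import *
p,R=pose(); M=R.as_matrix()
pr=p
for L in(1.25,1.15,1.05,.95,.85,.75,.65,.55,.45,.35,.25,.18):
    a=L+.227; C=np.array([35+85*np.cos(a)-4*np.sin(a),0,24+85*np.sin(a)+4*np.cos(a)])
    P=fw(C)[0]-.0095*M[:,0]; print(L,tofile(P).round(0),delta(pr,P,R)); pr=P
E
```

```text
t 31.78 q [ 0.43  0.14 -0.71  0.25 -0.62  0.77] file [ 17.8   2.1 108.1] tilt 0.189 head -0.456 yhead-file 3.106 yz 0.054 F [0.1 0.9 0.4] w 0.0295
grasp pt file [ 14.4   3.3 126.8]
1.25 [ 30.   0. 107.] [11.5  1.4  3.1]
1.15 [ 38.   0. 106.] [ 8.2 -0.3  2.3]
1.05 [ 46.   0. 105.] [ 7.9 -0.4  3.1]
0.95 [ 55.   0. 102.] [ 7.5 -0.4  3.9]
0.85 [62.  0. 99.] [ 7.1 -0.5  4.6]
0.75 [70.  0. 95.] [ 6.6 -0.5  5.3]
0.65 [77.  0. 90.] [ 6.1 -0.5  6. ]
0.55 [83.  0. 85.] [ 5.4 -0.5  6.5]
0.45 [89.  0. 79.] [ 4.8 -0.5  7. ]
0.35 [95.  0. 72.] [ 4.  -0.5  7.5]
0.25 [99.  0. 65.] [ 3.3 -0.5  7.8]
0.18 [102.   0.  60.] [ 1.8 -0.4  5.7]
```

{"op": "servo_tool", "data": {
  "series": [
    [[6,1,1.5,0],[5.5,0.4,1.6,0],[8.2,-0.3,2.3,0],[7.9,-0.4,3.1,0],[7.5,-0.4,3.9,0],[7.1,-0.5,4.6,0],[6.6,-0.5,5.3,0],[0,0,0,0],[0,0,0,0],[0,0,0,0]]
  ]
}}

```text
t: 32.62
eef_pos: [0.5783, -0.0315, 0.0954]
ee_rot: [3.087, -0.181, -0.161]
force: [-7.2, 3.1, 6.2]
width: 0.0298
gripper_force: 5.1
```

```bash
python3 st.py; python3 - <<'E'
from h import *
for c in("top","scene"):
    eyes.grab_frame(c); print(c,[(tofile(d["position"]).round(0).tolist(),round(d["conf"],2)) for d in recognise(c,"lever_bar")][:3])
E
```

```text
t 32.62 q [ 0.37  0.23 -0.62  0.24 -0.61  0.84] file [69.9  0.3 95.4] tilt 0.189 head -0.456 yhead-file 3.106 yz 0.054 F [-7.2  3.1  6.2] w 0.0298
grasp pt file [ 66.6   1.4 114.1]
top []
scene [([-162.0, 485.0, 67.0], 0.6)]
```

{"op": "servo_tool", "data": {
  "series": [
    [[6.1,-0.5,6,0],[5.4,-0.5,6.5,0],[4.8,-0.5,7,0],[4,-0.5,7.5,0],[3.3,-0.5,7.8,0],[1.8,-0.4,5.7,0],[0,0,0,0],[0,0,0,0],[0,0,0,0],[0,0,0,0]]
  ]
}}

```text
t: 33.65
eef_pos: [0.6109, -0.0359, 0.0603]
ee_rot: [3.088, -0.183, -0.161]
force: [-0.7, -0.4, 0.2]
width: 0.0298
gripper_force: 0.0
```

```bash
python3 st.py t:100,0,48; python3 - <<'E'
from h import *
for c in("top","scene"):
    eyes.grab_frame(c); print(c,[(n,[(tofile(d["position"]).round(0).tolist(),round(d["conf"],2)) for d in recognise(c,n)][:3]) for n in("lever_bar","arch_tip")])
E
```

```text
t 33.65 q [ 0.34  0.33 -0.59  0.27 -0.53  0.85] file [102.8   0.3  60.3] tilt 0.19 head -0.45 yhead-file 3.106 yz 0.053 F [-0.7 -0.4  0.2] w 0.0298
grasp pt file [99.4  1.5 79. ]
t:100,0,48 delta [-5.  -0.2 11.6] ik [ 0.35  0.33 -0.62  0.29 -0.5   0.81] 0.000
top [('lever_bar', [([26.0, 538.0, 6.0], 0.63)]), ('arch_tip', [([-43.0, -474.0, 43.0], 0.67)])]
scene [('lever_bar', [([82.0, -3.0, 35.0], 0.46)]), ('arch_tip', [])]
```

{"op": "servo_tool", "data": {
  "series": [
    [[-1,0,5,0],[-1,0,5,0],[-1,0,3,0],[0,0,2,0],[0,0,1,0],[0,0,0,0],[0,0,0,0],[0,0,0,0],[0,0,0,0],[0,0,0,0]]
  ]
}}

```text
t: 34.78
eef_pos: [0.6099, -0.0371, 0.0435]
ee_rot: [3.087, -0.181, -0.161]
force: [-5.8, 1.0, 5.5]
width: 0.03
gripper_force: 3.0
```

{"op": "servo_tool", "data": {
  "series": [
    [[0,0,-8,0],[0,0,-15,0],[0,0,-25,0],[0,0,-30,0],[0,0,-30,0],[-30,0,-15,0],[-35,0,-10,0],[-38,0,-10,0],[-38,0,-10,0],[-38,0,-10,0]]
  ]
}}

```text
t: 35.62
eef_pos: [0.408, 0.0047, 0.1716]
ee_rot: [3.088, -0.183, -0.162]
force: [-1.2, 1.8, 1.2]
width: 0.0299
gripper_force: 0.0
```

{"op": "servo_tool", "data": {
  "series": [
    [[-10,38,0,0],[-10,38,0,0],[-10,38,0,0],[-10,38,0,0],[-10,38,0,0],[-10,38,0,0],[0,20,0,0],[0,0,0,0],[0,0,0,0],[0,0,0,0]]
  ]
}}

```text
t: 36.45
eef_pos: [0.309, -0.2297, 0.174]
ee_rot: [3.087, -0.183, -0.162]
force: [0.3, -0.2, -0.4]
width: 0.03
gripper_force: 0.0
```

```bash
python3 st.py; python3 - <<'E'
from h import *
for c in("top","scene"):
    im=eyes.grab_frame(c)
    for n in("lever_bar","arch_tip","backing_sheet"): print(c,n,[(tofile(d["position"]).round(0).tolist(),round(d["conf"],2)) for d in recognise(c,n)][:3])
    for n in("sample_plate","tray"): print(c,n,[(np.round(d["position"],3).tolist(),round(d["conf"],2)) for d in recognise(c,n)][:3])
    im0=cv2.imread(f"pics/{c}0.png")[:,:,::-1]; d=np.abs(im.astype(int)-im0).sum(2)
    b=fw([[-95,-100,10],[137,100,10],[137,-100,10],[-95,100,10]]); 
    for nm,x0,x1 in(("pad+plate",-95,5),("arch/lever part",15,140)):
        q=cv2.convexHull(np.int32(proj(c,fw([[x0,-95,10],[x1,-95,10],[x1,95,10],[x0,95,10]])))); m=np.zeros(im.shape[:2],np.uint8); cv2.fillConvexPoly(m,q,1); print(nm,d[m>0].mean().round(1),(d[m>0]>90).mean().round(3))
E
```

```text
t 36.45 q [-0.03 -0.25 -0.83  0.11 -0.82  1.37] file [-170.3 -232.3  174. ] tilt 0.19 head -0.452 yhead-file 3.105 yz 0.053 F [ 0.3 -0.2 -0.4] w 0.03
grasp pt file [-173.8 -231.2  192.7]
top lever_bar [([76.0, -2.0, 34.0], 0.71), ([-127.0, 320.0, 12.0], 0.21)]
top arch_tip [([30.0, 20.0, 54.0], 0.66)]
top backing_sheet [([-36.0, -4.0, 18.0], 0.84)]
top sample_plate [([0.589, 0.232, 0.003], 0.84), ([0.429, 0.308, 0.011], 0.74)]
top tray [([0.579, -0.492, 0.022], 0.73), ([0.171, 0.339, 0.008], 0.72), ([0.543, -0.006, 0.053], 0.68)]
pad+plate 112.0 0.573
arch/lever part 19.8 0.004
scene lever_bar [([40.0, -3.0, 11.0], 0.57), ([72.0, -5.0, 33.0], 0.51)]
scene arch_tip [([36.0, 21.0, 43.0], 0.62)]
scene backing_sheet [([-36.0, 0.0, 15.0], 0.78), ([-30.0, -470.0, 41.0], 0.47), ([-130.0, 329.0, 2.0], 0.46)]
scene sample_plate [([0.426, 0.308, 0.007], 0.7), ([0.595, 0.232, 0.007], 0.67), ([0.264, -0.224, 0.004], 0.56)]
scene tray [([0.171, 0.337, 0.003], 0.97), ([0.424, 0.32, 0.006], 0.63), ([0.618, 0.385, 0.029], 0.46)]
pad+plate 115.2 0.567
arch/lever part 9.9 0.0
```

The lever and arch region now matches the starting picture, with under 0.5% of pixels changed. The press met resistance at the shut height, the plate is in the tray, and the backing sheet is on the posts. I'll hand it in.

```bash
python3 -c "
from station import ticket; print(ticket.job_done())"
```

```text
the job is handed in; nothing more can be done
None
```

I handed the job in at about 36 s: the lever was lifted and pressed home again with the arches shut, the sample plate lies flat in the grey tray, and the backing sheet is still on its posts. I saw no contact with the rack, but made no final check of the bystanders.

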